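# Dip the glaze compressor's oil gauge and hold it level to read

## Robot

A 6-joint arm with a two-finger parallel gripper is mounted at the origin on the work surface. World frame = base frame: x ahead of the robot, y to its left, z up, the work surface at z = 0. Lengths are in m, angles in degrees, forces in N, time in s.
With the tool pointing down it reaches from about 0.325 to 0.85 m from the base axis. Payload 15.5 kg.
Tool frame: the origin (TCP) lies midway between the tips of the shut fingers; the grasp point (between the pads) lies 19 mm behind it; z points along the fingers, y is the direction in which the jaws open and shut (so a half turn about z gives the same grasp; the last joint's range is limited). The gripper opens to 91 mm and grips with 3 to 60 N. Pads are 32 mm wide; open, the fingers measure 118 mm over their backs; the gripper's body (76 mm by 178 mm) begins 60 mm behind the grasp point.
Start: joints at [58.757, 28.281, 77.091, -0, 74.628, -5.472], TCP at [0.272, 0.563, 0.214] pointing down, gripper open.
Joint ranges: [-166.48, 166.48], [-47.26, 123.95], [12.59, 153.08], [-70.14, 250.14], [6.76, 159.57], [-176.63, 176.63]. Speed limits (degrees/s): [108.29, 108.29, 147.25, 172.46, 172.46, 172.46].

## Interface

Orientations are given as [roll, pitch, yaw] about the fixed x, y, z axes, in that order (R = Rz(yaw) Ry(pitch) Rx(roll)).
In Python, from rig import env gives the robot as it stands.
- The arm moves only by the tool arm_command, never from a script. Its argument "plan" is a list of rows, each an object with "xyz": the shift along the tool's x, y, z in units of 20 mm (1.0 is 20 mm), a list of three; "dr": the turn, a rotation vector about the tool's x, y, z in units of pi/2 rad (1.0 is pi/2 rad), a list of three; "hand": the opening in per cent of the stroke, from 0 (shut) to 100 (fully open). In form: [{"xyz": [dx, dy, dz], "dr": [rx, ry, rz], "hand": hand}, ...]. A call has exactly 5 rows; each row shifts and turns the pose as measured when the row begins, along the tool's axes as they then stand; what a row does not reach is not made up. A row lasts 1/12 s, in which the tool goes at most 41.7 mm and 7.16 degrees, less where a joint would pass 70% of its speed; a pose out of reach is approached as far as the arm can. A call with a number of a shift or a turn outside -1 to 1 is refused whole. A call with a gripper value outside its range is refused whole. The fingers move at their own pace and stop on an object; the grip force is fixed at half the most. Time passes only in rows, so rows that do not move let the fingers close, or fill a call up. It gives the time, the measured TCP pose, the force and the opening at its end, in the units of the state.
- env.read_state(): the state, without advancing time (a new reading comes with each control period).
- env.camera(name): name is "side" or "top"; returns the picture (480x640x3 uint8, blue, green, red); there is no depth.
- env.camera_params(name): a dict with "mtx" (3x3 intrinsics, pixels), "R" (3x3) and "t" (3): a world point X has camera coordinates R X + t. Camera axes: x right, y down, z forward; pixel columns grow to the right and rows downward; lengths in m; the calibration is good to about 2 mm. A picture is of the moment at which its call begins. camera_params takes no time and is no camera call.
- env.sign_off(): hands the job in, once; it reports no verdict.
Trained networks look in the newest picture that a camera, given by its name, has taken for a name from the list of things; names that differ only in an ending like _2 or _b are one class to them, and where a whole thing is asked for, a point or a joint stands for the part that bears it (a point fixed in the world has none). Each returns a list of dicts, best first, with "p" (0 to 1); they miss things now and then, are a little off and sometimes report something else, mostly with a low value. They report only what shows in the picture. A call takes as long as a camera call. They do not tell look-alikes from the thing itself.
- env.recognise(label, camera): "point" ([row, column] in pixels, amid what is visible of it).
- env.cut_out(label, camera): "region" (480x640 bool, what is visible of it) and "point" ([row, column] in pixels, amid what is visible of it).
- env.place_of(label, camera): "point" ([row, column] in pixels: a listed point, or the origin of a listed thing).
The state is a dict: "time_s": time; "joint_positions": joint angles; "joint_vel": joint speeds; "joint_efforts": joint torques, N m; "ee_pos": TCP position; "tool_rot": TCP orientation; "wrist_force": force on the tool from outside, world axes, zero at the start; "ft_torque": the same for the moment, N m; "width": opening from 0.0 (shut) to 1.0 (fully open).
Only numpy, scipy, OpenCV 4.12 (cv2) and the standard library are available. Lean on these libraries where they do the work, as an engineer would, in place of code of your own. Each camera call takes 0.05 s, during which the arm holds its last target.

## Task

Check the oil gauge of the big compressor: of the two look-alike dipsticks in the drip tray take the longer one, push it down the compressor's slanting guide tube until its collar stops squarely on the mouth, without forcing it, then draw it right out again. Finish still holding it by the grip, level and still, with its tip over the drip tray about 10 to 20 cm above it so that it can be read; touch nothing else with it there, and leave everything else on the table where it is.

Things in the scene. Friction and masses are not known exactly. Their poses are not given: they have to be found in the camera images.
- dipstick: long dipstick, 172 mm overall, about 0.09 kg: orange square grip bar 18 x 18 mm, 40 mm long, between two hexagonal flanges (28 mm across flats, 6 mm thick; the front one, dark steel, is the collar), then a straight 8 mm steel rod, 120 mm from collar face to tapered tip. Origin: centre of the grip bar; x axis along the rod to the tip. Starts level in the tray, origin 18 mm above the table
- dipstick_tip (a point): tip of the long dipstick's rod, 146 mm from dipstick's origin along its x axis
- dipstick_collar (a point): centre of the front face of the long dipstick's collar, 26 mm from dipstick's origin along its x axis
- short_dipstick: look-alike of the small compressor: same grip and flanges, but its rod is only 75 mm long. It stays in the tray. Origin: centre of its grip bar; x axis towards its tip. The two lie side by side about 110 mm apart, tips more or less towards the robot; which lies left changes
- compressor: big bench compressor for glaze spraying, fixed, grey-green with finned cylinder, 0.38 m long (its x), 0.17 m wide (its y), 0.26 m high. Origin: centre of its underside. The guide tube and the cast pod below it (66 mm wide, top 98 mm above the table) stand out on its -y side; its tall parts lie within its y = -0.07 to 0.13 m
- guide_tube: steel guide tube of the big compressor, fixed: bore 11 mm (1.5 mm play round the rod), its last 16 mm flared to a mouth 29 mm across outside, 23 mm inside. Origin: centre of the mouth, 130 mm above the table. Its z axis points out of the mouth along the bore, 40 degrees above level, roughly away from the robot: push the rod in along -z. The bore is clear for 125 mm
- tray: shallow blue-green drip tray, fixed, 300 x 260 mm (its x, y), rim 14 mm high, floor 4 mm thick. Origin: centre of its underside
- spanner: steel spanner 150 mm long, 8 mm thick, lying across the far end of the tray, beyond the grips
- banding_wheel: grey cast turntable, 200 mm across, 97 mm high, right of the tray. Origin: centre of its underside
- tureen: white square tureen with mauve lines, about 160 mm wide and 80 mm high, on the banding wheel. Origin: centre of its underside
- tureen_lid: white square lid 150 mm wide with a knob, 54 mm high, on the table beyond the tray. Origin: centre of its underside
- brush_mug: white mug 80 mm across with paint brushes, about 205 mm high, on the table beyond the tray. Origin: centre of its underside
- jar_rose: small rose paint jar, 58 mm across, 65 mm high, on the table beyond the tray. Origin: centre of its underside
- jar_sage: small green paint jar, 58 mm across, 65 mm high, on the table beyond the tray. Origin: centre of its underside
Mind the look-alikes: they are no part of the job. What is shaped like the dipstick but pink or purple is not meant. Several things have the shape of the spanner; the one meant has the colours described above.

How it is judged (in metres and radians):
On the way, in this order (a step that is already met when the one before it is completed fails the run):
1. the long dipstick is pushed home: its collar stops squarely on the mouth of the guide tube (z of dipstick_collar in the frame of guide_tube below 0.003 m and distance between dipstick_collar and guide_tube below 0.006 m and angle between the x axis of dipstick and the z axis of guide_tube, either way round below 0.07 rad and contact force between the fingers and dipstick above 0.5 N), for 0.2 s.
2. it is drawn right out: its tip is clear of the mouth (z of dipstick_tip in the frame of guide_tube above 0.005 m and contact force between the fingers and dipstick above 0.5 N), for 0.1 s.
At the end, for the whole second after the job is handed in: the long dipstick is held in the fingers, its rod level within 7 degrees, its tip over the drip tray and 7 to 26 cm above the table, at rest (under 2 cm/s) and touching neither tray, compressor, spanner nor the other dipstick (angle between dipstick's own x axis and vertical between 1.45 and 1.69 rad and x of dipstick_tip in the frame of tray between -0.145 and 0.145 m and y of dipstick_tip in the frame of tray between -0.125 and 0.125 m and height (world z) of dipstick_tip between 0.07 and 0.26 m and height (world z) of dipstick above 0.06 m and contact force between the fingers and dipstick above 0.5 N and contact force between dipstick and tray below 0.1 N and contact force between dipstick and compressor below 0.1 N and contact force between dipstick and spanner below 0.1 N and contact force between dipstick and short_dipstick below 0.1 N and linear speed of dipstick below 0.02 m/s and angular speed of dipstick below 0.15 rad/s); the arm keeps its last pose, push and grip.
It fails at once if the long dipstick is forced in the guide tube (over 50 N) (contact force between dipstick and guide_tube above 50 N).
It fails at once if the short dipstick or the spanner is moved (over 30 mm) (distance of any of short_dipstick, spanner from where it was at the start of the episode above 0.03 m).
It fails at once if another thing on the table is moved (over 30 mm) (distance of any of banding_wheel, tureen, tureen_lid, brush_mug, jar_rose, jar_sage from where it was at the start of the episode above 0.03 m).
It also fails if it takes over 48 s, if anything falls off the work surface, if the arm or the gripper's body presses on something with over 40 N, if the wrist force passes 120 N, or if a joint passes its speed limit or range.

## Working session

There is one attempt and no reset: what is moved stays moved. The work goes in short steps, Python scripts to look and compute and a tool call to move; the robot and the scene stay as the last step left them, time stands still between calls to the robot, and variables do not carry over. Pictures are saved under pics/ and viewed, and the job is handed in when it is done.

Besides the shell and the picture viewer there is one more tool, called after "Call:" as name(argument=value, ...) on one line, values as JSON. arm_command: Moves the arm, as the interface text tells. Its arguments: {"type":"object","properties":{"plan":{"type":"array"}},"required":["plan"]}

```bash
mkdir -p pics; ls; python3 - <<'E'
from rig import env
import cv2
print(env.read_state())
for n in("top","side"):
    cv2.imwrite(f"pics/{n}0.png",env.camera(n)); p=env.camera_params(n); print(n,p)
for l in ["dipstick","dipstick_tip","dipstick_collar","short_dipstick","guide_tube","compressor","tray"]:
    for n in("top","side"):
        print(l,n,[(r["p"],r["point"]) for r in env.place_of(l,n)][:4])
E
```

```text
pics
{'time_s': 0.0, 'joint_positions': array([ 5.87567770e+01,  2.83156736e+01,  7.71279877e+01,  8.60488526e-04,
        7.46274710e+01, -5.46996486e+00]), 'joint_vel': array([ 0.02709561,  0.03507023,  0.01480087, -0.0187693 ,  0.00154101,
       -0.01462012]), 'joint_efforts': array([ 7.54954253e-04, -8.78830075e+01, -3.81847715e+01,  7.08487770e-02,
        5.33009937e-02, -1.18988605e-04]), 'ee_pos': array([0.27153216, 0.56250918, 0.21332463]), 'tool_rot': array([-1.79929271e+02, -7.60624424e-03,  1.54226509e+02]), 'wrist_force': array([ 0.41632461, -0.64542636,  0.57347162]), 'ft_torque': array([0.00692633, 0.01962539, 0.01342639]), 'width': 0.999479619843947}
top {'mtx': array([[507.45589683,   0.        , 320.77510296],
       [  0.        , 507.45589683, 231.00493146],
       [  0.        ,   0.        ,   1.        ]]), 'R': array([[-0.01024376, -0.99983311,  0.01512672],
       [-0.98443933,  0.00742984, -0.17556763],
       [ 0.17542594, -0.01668981, -0.98435115]]), 't': array([-0.12147711,  0.49016235,  1.24840003])}
side {'mtx': array([[571.06107552,   0.        , 313.
[... 475 characters left out ...]
434.2, 349.9])]
dipstick_tip top [(0.9, [374.0, 369.2]), (0.84, [267.3, 360.9]), (0.73, [297.9, 441.1])]
dipstick_tip side [(0.97, [307.9, 280.4]), (0.71, [388.0, 283.6]), (0.55, [348.2, 155.0])]
dipstick_collar top [(0.85, [280.5, 486.1]), (0.8, [350.6, 413.3]), (0.78, [224.2, 367.6])]
dipstick_collar side [(0.73, [375.3, 198.7]), (0.67, [425.2, 336.2]), (0.66, [302.6, 335.4])]
short_dipstick top [(0.73, [206.6, 321.5])]
short_dipstick side [(0.77, [272.1, 337.2])]
guide_tube top [(0.61, [194.6, 186.0])]
guide_tube side [(0.45, [176.9, 287.9])]
compressor top [(0.73, [193.6, 141.4])]
compressor side [(0.6, [196.0, 281.9])]
tray top [(0.72, [228.3, 336.3])]
tray side [(0.59, [294.6, 320.9])]
```

View pics/top0.png

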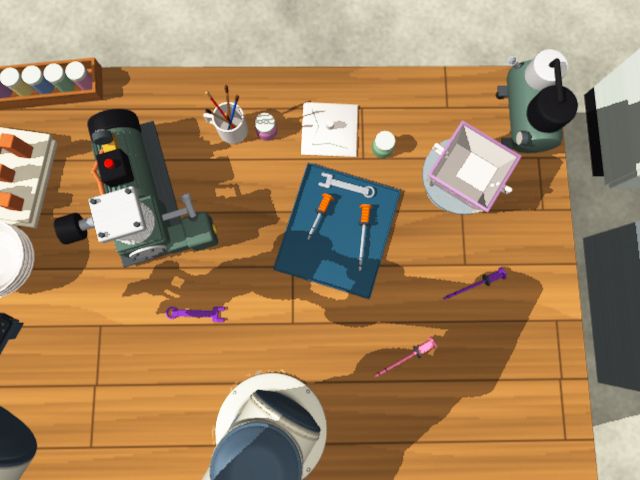

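View pics/side0.png

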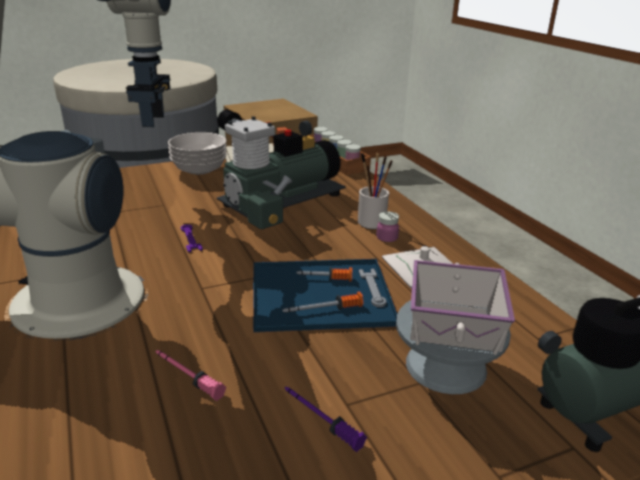

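```bash
python3 - <<'E'
import cv2
a=cv2.imread("pics/top0.png");b=cv2.imread("pics/side0.png")
cv2.imwrite("pics/z1.png",cv2.resize(a[100:280,80:240],None,fx=4,fy=4,interpolation=2)[:600])
cv2.imwrite("pics/z1.png",cv2.resize(a[170:270,130:240],None,fx=6,fy=6,interpolation=2))
cv2.imwrite("pics/z2.png",cv2.resize(b[140:240,210:340],None,fx=6,fy=6,interpolation=2))
cv2.imwrite("pics/z3.png",cv2.resize(a[150:310,260:420],None,fx=3.7,fy=3.7,interpolation=2))
E
```

```text
(no output)
```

View pics/z1.png

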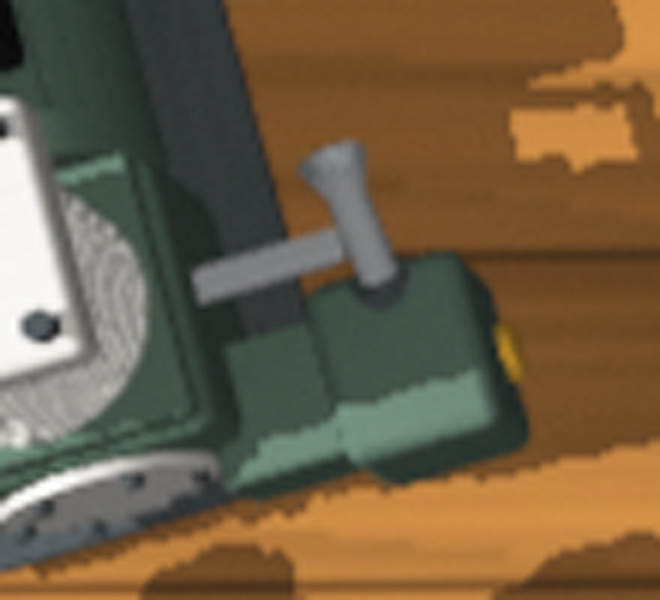

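View pics/z2.png

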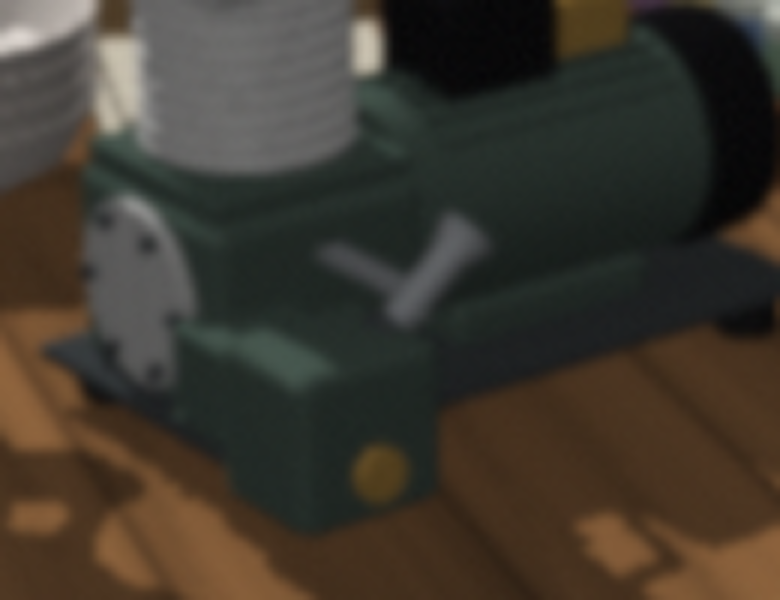

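View pics/z3.png

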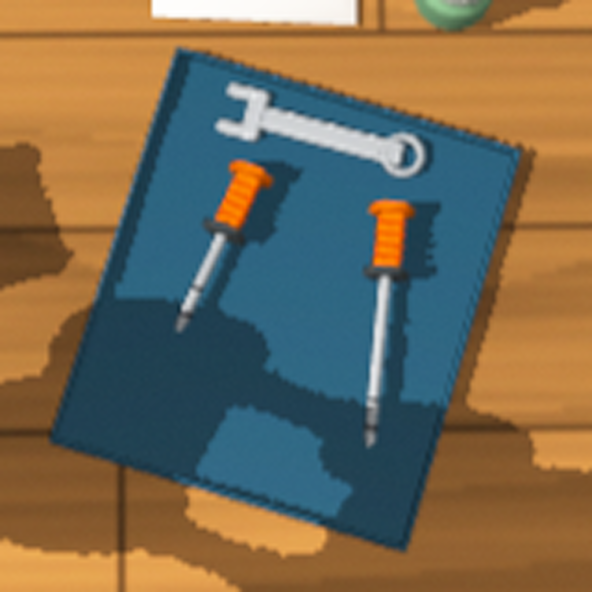

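```bash
cat > h.py <<'E'
import numpy as np
from scipy.optimize import least_squares
from scipy.spatial.transform import Rotation as Ro
from rig import env
P={n:env.camera_params(n) for n in("top","side")}
def proj(n,X):
    p=P[n];c=np.asarray(X)@p["R"].T+p["t"];q=c@p["mtx"].T
    return (q[...,:2]/q[...,2:])   # col,row
def ray(n,rc):
    p=P[n];d=np.linalg.solve(p["mtx"],[rc[1],rc[0],1.]);d=p["R"].T@d
    return -p["R"].T@p["t"],d/np.linalg.norm(d)
def atz(n,rc,z):
    o,d=ray(n,rc);return o+d*(z-o[2])/d[2]
def tri(a,b):
    A=[];B=[]
    for n,rc in(("top",a),("side",b)):
        o,d=ray(n,rc);M=np.eye(3)-np.outer(d,d);A.append(M);B.append(M@o)
    return np.linalg.lstsq(np.vstack(A),np.hstack(B),rcond=None)[0]
E
python3 - <<'E'
from h import *
import cv2
print("mouth tri net",tri([194.6,186.0],[176.9,287.9]),"top z.13",atz("top",[194.6,186.],.13),atz("side",[176.9,287.9],.13), "mine",tri([195.5,185.5],[178,288.3]))
print("grip",atz("top",[213.9,366.3],.018),atz("side",[300.7,351.3],.018))
print("tip",atz("top",[267.3,360.9],.018),atz("side",[307.9,280.4],.018))
print("collar",atz("top",[224.2,367.6],.018),atz("side",[302.6,335.4],.018))
print("short",atz("top",[206.6,321.5],.018),atz("side",[272.1,337.2],.018))
print("tray",atz("top",[228.3,336.3],0),"comp",atz("top",[193.6,141.4],0),atz("side",[196,281.9],0))
for n in("top","side"):
    im=env.camera(n)
    for l in("guide_tube","dipstick","compressor"):
        for r in env.cut_out(l,n)[:2]:
            m=r["region"];print(l,n,r["p"],r["point"],m.sum())
            np.save(f"m_{l}_{n}_{int(r['point'][1])}.npy",m)
E
ls
```

```text
mouth tri net [0.56149241 0.19794586 0.13195302] top z.13 [0.56484922 0.19775263 0.13      ] [0.56005016 0.20221561 0.13      ] mine [0.56178335 0.19977937 0.12777362]
grip [ 0.53835614 -0.24600852  0.018     ] [ 0.53506249 -0.24736832  0.018     ]
tip [ 0.39820927 -0.22845806  0.018     ] [ 0.3851802  -0.21722424  0.018     ]
collar [ 0.51086454 -0.24869169  0.018     ] [ 0.50038732 -0.24146064  0.018     ]
short [ 0.55874341 -0.12885108  0.018     ] [ 0.5568055  -0.12929789  0.018     ]
tray [ 0.50389828 -0.16764992  0.        ] comp [0.60148323 0.34894216 0.        ] [0.60213378 0.36797625 0.        ]
guide_tube top 0.69 [205.2, 189.3] 221
dipstick top 0.93 [350.0, 415.9] 354
dipstick top 0.73 [283.1, 485.4] 371
compressor top 0.75 [201.4, 132.9] 12943
compressor top 0.74 [219.8, 361.8] 194
guide_tube side 0.44 [186.1, 281.8] 138
dipstick side 0.97 [303.9, 342.1] 554
dipstick side 0.88 [382.1, 206.7] 698
compressor side 0.69 [167.4, 269.9] 9471
h.py
m_compressor_side_269.npy
m_compressor_top_132.npy
m_compressor_top_361.npy
m_dipstick_side_206.npy
m_dipstick_side_342.npy
m_dipstick_top_415.npy
m_dipstick_top_485.npy
m_guide_tube_side_281.npy
m_guide_tube_top_189.npy
pics
```

```bash
python3 - <<'E'
from h import *
import cv2
out=[]
for n,m,bx in(("top","m_guide_tube_top_189",(160,180,60,50)),("side","m_guide_tube_side_281",(250,160,60,50)),("top","m_compressor_top_361",(330,180,60,100)),("side","m_dipstick_side_342",(270,270,110,60))):
    a=cv2.imread(f"pics/{n}0.png");M=np.load(m+".npy").astype(np.uint8)
    x,y,w,h=bx
    a=cv2.resize(a[y:y+h,x:x+w],None,fx=6,fy=6,interpolation=cv2.INTER_CUBIC);M=cv2.resize(M[y:y+h,x:x+w],None,fx=6,fy=6,interpolation=0)
    c,_=cv2.findContours(M,0,2);cv2.drawContours(a,c,-1,(0,0,255),1)
    a=a[:600,:390] if n=="top" else a
    out.append(a)
H=760
can=np.zeros((600,800,3),np.uint8)
can[:300,:360]=out[0];can[300:600,:360]=out[1]
can2=out[2]
s=cv2.resize(out[3],None,fx=.66,fy=.66)
can[:s.shape[0],362:362+s.shape[1]]=s[:, :438]
cv2.imwrite("pics/m1.png",can)
cv2.imwrite("pics/m2.png",out[2])
E
```

```text
(no output)
```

View pics/m1.png

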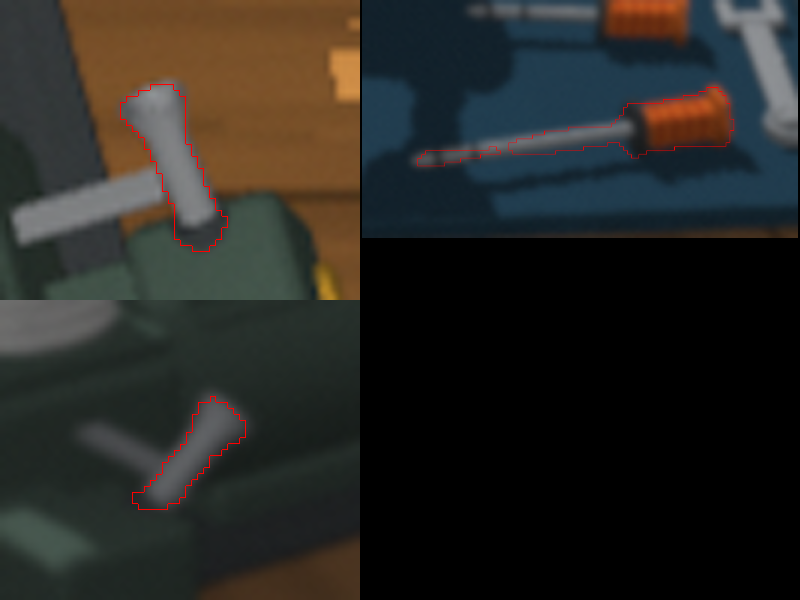

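View pics/m2.png

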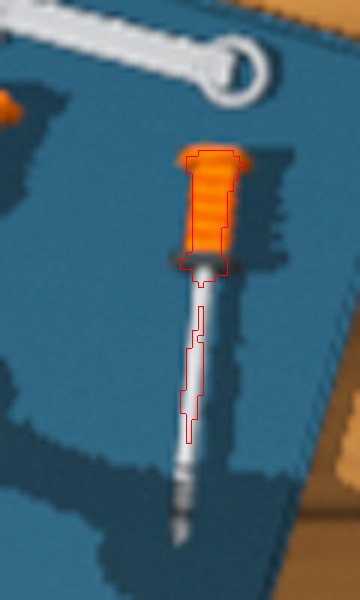

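```bash
cat > tube.py <<'E'
from h import *
import cv2
from scipy.optimize import minimize
S=8
box={"top":(160,180,60,50),"side":(250,160,60,50)}
src={"top":"m_guide_tube_top_189","side":"m_guide_tube_side_281"}
G={}
for n in box:
    x,y,w,h=box[n];M=np.load(src[n]+".npy").astype(np.float32)
    G[n]=cv2.resize(cv2.GaussianBlur(M,(0,0),.6)[y:y+h,x:x+w],None,fx=S,fy=S,interpolation=cv2.INTER_LINEAR)>.5
def axes(az,el=np.radians(40)):
    z=np.array([np.cos(el)*np.cos(az),np.cos(el)*np.sin(az),np.sin(el)])
    a=np.array([-np.sin(az),np.cos(az),0]);b=np.cross(z,a);return z,a,b
def hull(n,circs,o,az):
    z,a,b=axes(az);t=np.linspace(0,2*np.pi,40)[:,None];pts=[]
    for s,r in circs: pts.append(o+s*z+r*(np.cos(t)*a+np.sin(t)*b))
    x,y,w,h=box[n]
    q=(proj(n,np.vstack(pts))-[x,y]+.5)*S-.5
    return cv2.convexHull(np.round(q).astype(np.int32))
def render(n,p):
    x,y,zz,az,r,L=p;o=np.array([x,y,zz]);m=np.zeros(G[n].shape,np.uint8)
    cv2.fillConvexPoly(m,hull(n,[(0,.0145),(-.016,r)],o,az),1);cv2.fillConvexPoly(m,hull(n,[(-.016,r),(-L,r)],o,az),1)
    return m>0
def cost(p):
    c=0
    for n in box:
        m=render(n,p);c+=1-(m&G[n]).sum()/(m|G[n]).sum()
    return c+((p[2]-.13)/.003)**2*.02+((p[4]-.0075)/.002)**2*.02
if __name__=="__main__":
    best=None
    for az in(5,15,25):
        p0=np.array([.5625,.199,.13,np.radians(az),.008,.06])
        sim=np.vstack([p0]+[p0+d for d in np.diag([.005,.005,.004,.1,.001,.01])])
        r=minimize(cost,p0,method="Nelder-Mead",options=dict(initial_simplex=sim,maxiter=800,xatol=1e-5,fatol=1e-5))
        print(r.fun,r.x,np.degrees(r.x[3]))
E
python3 tube.py
python3 - <<'E'
from h import *
# dipstick from my points in top and side (z=.018)
k=3.7
for nm,(u,v) in dict(back=(391,208),grip=(390,238),col=(385,272),tip=(370,446)).items():
    print(nm,atz("top",[(v+.5)/k-.5+150,(u+.5)/k-.5+260],.018))
k=6*.66
for nm,(u,v) in dict(tip=(415-362,160),col=(636-362,131),back=(722-362,113)).items():
    print("side",nm,atz("side",[v/k+270,u/k+270],.018))
# compressor base edge yaw
a=atz("top",[170,130+220/6],.01);b=atz("top",[170+330/6,130+300/6],.01);d=a-b;print(np.degrees(np.arctan2(d[1],d[0])))
E
```

```text
0.33228180332772056 [0.55935048 0.20039698 0.12854338 0.27719171 0.00797611 0.06063933] 15.881914870916638
0.3434258884775302 [0.55978888 0.20082599 0.12934046 0.29267541 0.00823706 0.06253426] 16.769065615148566
0.3327563256598487 [0.56003145 0.20006567 0.12909353 0.26596006 0.00787628 0.06281019] 15.238389045454628
back [ 0.55997666 -0.24396845  0.018     ]
grip [ 0.5382202  -0.24270065  0.018     ]
col [ 0.51373379 -0.23854047  0.018     ]
tip [ 0.39083272 -0.22502727  0.018     ]
side tip [ 0.38783993 -0.22800078  0.018     ]
side col [ 0.50712524 -0.24604632  0.018     ]
side back [ 0.5580051  -0.24748438  0.018     ]
15.368890961905226
```

```bash
cat >> h.py <<'E'
AZ=np.radians(15.5);EL=np.radians(40)
TZ=np.array([np.cos(EL)*np.cos(AZ),np.cos(EL)*np.sin(AZ),np.sin(EL)])
MOUTH=np.array([.560,.2003,.130])
def Rins(phi,flip=0):
    # phi: lean of gripper body to compressor's -y side; rod along -TZ
    u=np.array([-np.sin(EL)*np.cos(AZ),-np.sin(EL)*np.sin(AZ),np.cos(EL)])
    s=np.array([np.sin(AZ),-np.cos(AZ),0])
    z=-(np.cos(phi)*u+np.sin(phi)*s)
    x=-TZ*(1 if not flip else -1)
    return np.column_stack([x,np.cross(z,x),z])
E
python3 - <<'E'
from h import *
st=env.read_state();j=np.radians(st["joint_positions"])
rz=lambda a:Ro.from_euler("z",a).as_matrix();ry=lambda a:Ro.from_euler("y",a).as_matrix()
R=rz(j[0])@ry(j[1]+j[2])@rz(j[3])@ry(j[4])@rz(j[5]+np.pi/2)
T=Ro.from_euler("xyz",st["tool_rot"],degrees=True).as_matrix();print(np.abs(R-T).max())
for flip in(0,1):
  for phi in(30,45,60):
    for th in (100,130):
      for j1 in(-5,10):
        M=(rz(np.radians(j1))@ry(np.radians(th))).T@Rins(np.radians(phi),flip)
        e=Ro.from_matrix(M).as_euler("ZYZ",degrees=True);e[2]-=90
        print(flip,phi,th,j1,e.round(),"alt",(e+[180,0,180]).round(), -e[1].round())
E
```

```text
4.440892098500626e-16
0 30 100 -5 [  48.   63. -138.] alt [228.  63.  42.] -63.0
0 30 100 10 [  44.   52. -126.] alt [224.  52.  54.] -52.0
0 30 130 -5 [  67.   46. -169.] alt [247.  46.  11.] -46.0
0 30 130 10 [  72.   35. -163.] alt [252.  35.  17.] -35.0
0 45 100 -5 [  59.   74. -142.] alt [239.  74.  38.] -74.0
0 45 100 10 [  58.   62. -133.] alt [238.  62.  47.] -62.0
0 45 130 -5 [  70.   61. -171.] alt [250.  61.   9.] -61.0
0 45 130 10 [  77.   50. -167.] alt [257.  50.  13.] -50.0
0 60 100 -5 [  68.   86. -143.] alt [248.  86.  37.] -86.0
0 60 100 10 [  69.   73. -138.] alt [249.  73.  42.] -73.0
0 60 130 -5 [  72.   76. -172.] alt [252.  76.   8.] -76.0
0 60 130 10 [  81.   65. -169.] alt [261.  65.  11.] -65.0
1 30 100 -5 [48. 63. 42.] alt [228.  63. 222.] -63.0
1 30 100 10 [44. 52. 54.] alt [224.  52. 234.] -52.0
1 30 130 -5 [67. 46. 11.] alt [247.  46. 191.] -46.0
1 30 130 10 [72. 35. 17.] alt [252.  35. 197.] -35.0
1 45 100 -5 [59. 74. 38.] alt [239.  74. 218.] -74.0
1 45 100 10 [58. 62. 47.] alt [238.  62. 227.] -62.0
1 45 130 -5 [70. 61.  9.] alt [250.  61. 189.] -61.0
1 45 130 10 [77. 50. 13.] alt [257.  50. 193.] -50.0
1 60 100 -5 [68. 86. 37.] alt [248.  86. 217.] -86.0
1 60 100 10 [69. 73. 42.] alt [249.  73. 222.] -73.0
1 60 130 -5 [72. 76.  8.] alt [252.  76. 188.] -76.0
1 60 130 10 [81. 65. 11.] alt [261.  65. 191.] -65.0
```

```bash
cat >> h.py <<'E'
def now():
    s=env.read_state();return s,np.array(s["ee_pos"]),Ro.from_euler("xyz",s["tool_rot"],degrees=True).as_matrix()
def plan(p1,R1,smax=1.0,rmax=.078,n=5,show=True,hand=100):
    s,p,R=now();import math,json
    rows=[];p=p.copy()
    for i in range(n):
        d=R.T@(p1-p)/.02; r=Ro.from_matrix(R.T@R1).as_rotvec()/(np.pi/2)
        k=max(np.abs(d).max()/smax,np.linalg.norm(d)*.02/.04,np.linalg.norm(r)/rmax,1e-9)
        k=max(k,1)
        k=max(k,1.0)
        ds=np.round(d/k,2);rs=np.round(r/k,3)
        rows.append(dict(xyz=[float(v) for v in ds+0.],dr=[float(v) for v in rs+0.],hand=hand))
        p=p+R@(ds*.02);R=R@Ro.from_rotvec(rs*np.pi/2).as_matrix()
    print("t",round(s["time_s"],2),"p",np.array(s["ee_pos"]).round(4),"rot",np.array(s["tool_rot"]).round(2),"F",np.array(s["wrist_force"]).round(1),"w",round(s["width"],3),"k left",round(k,2))
    print("j",np.array(s["joint_positions"]).round(1))
    for r in rows: print(json.dumps(r))
def down(yaw): return Ro.from_euler("xyz",[180,0,yaw],degrees=True).as_matrix()
E
python3 -c "
from h import *
plan(np.array([.30,.45,.42]),down(64))"
```

```text
t 1.2 p [0.2717 0.5628 0.2139] rot [180.    -0.   154.23] F [-0.  -0.3 -0.2] w 1.002 k left 8.85
j [58.8 28.3 77.1  0.  74.6 -5.5]
{"xyz": [-0.29, -0.35, -0.8], "dr": [0.0, 0.0, 0.078], "hand": 100}
{"xyz": [-0.33, -0.31, -0.8], "dr": [0.0, 0.0, 0.078], "hand": 100}
{"xyz": [-0.37, -0.27, -0.8], "dr": [0.0, 0.0, 0.078], "hand": 100}
{"xyz": [-0.39, -0.22, -0.8], "dr": [0.0, 0.0, 0.078], "hand": 100}
{"xyz": [-0.42, -0.17, -0.8], "dr": [0.0, 0.0, 0.078], "hand": 100}
```

Call:
arm_command(plan=[{"xyz":[-0.3,-0.35,-1.0],"dr":[0,0,0.078],"hand":100},{"xyz":[-0.33,-0.3,-1.0],"dr":[0,0,0.078],"hand":100},{"xyz":[-0.37,-0.27,-1.0],"dr":[0,0,0.078],"hand":100},{"xyz":[-0.4,-0.22,-1.0],"dr":[0,0,0.078],"hand":100},{"xyz":[-0.42,-0.17,-1.0],"dr":[0,0,0.078],"hand":100}])

```text
time_s: 1.62
ee_pos: [0.2815, 0.5165, 0.3124]
tool_rot: [-179.5, 0.2, 118.6]
wrist_force: [-0.3, -0.4, -1.1]
width: 0.999
```

```bash
python3 -c "
from h import *
plan(np.array([.42,.30,.42]),down(64))"
```

```text
t 1.62 p [0.2815 0.5165 0.3124] rot [-179.53    0.24  118.55] F [-0.3 -0.4 -1.1] w 0.999 k left 8.19
j [55.6 21.1 73.5 -0.  85.9 27. ]
{"xyz": [-1.0, 0.07, -0.42], "dr": [0.0, 0.0, 0.047], "hand": 100}
{"xyz": [-1.0, 0.14, -0.42], "dr": [0.0, 0.0, 0.048], "hand": 100}
{"xyz": [-1.0, 0.22, -0.42], "dr": [0.0, 0.0, 0.048], "hand": 100}
{"xyz": [-1.0, 0.3, -0.43], "dr": [0.0, 0.001, 0.049], "hand": 100}
{"xyz": [-1.0, 0.39, -0.45], "dr": [0.0, 0.001, 0.051], "hand": 100}
```

Call:
arm_command(plan=[{"xyz":[-1.0,0.0,-1.0],"dr":[0,0,0.078],"hand":100},{"xyz":[-1.0,0.15,-1.0],"dr":[0,0,0.078],"hand":100},{"xyz":[-1.0,0.25,-1.0],"dr":[0,0,0.078],"hand":100},{"xyz":[-1.0,0.4,-1.0],"dr":[0,0,0.078],"hand":100},{"xyz":[-1.0,0.5,-1.0],"dr":[0,0,0.078],"hand":100}])

```text
time_s: 2.03
ee_pos: [0.3314, 0.4223, 0.4179]
tool_rot: [-179.7, 0.4, 82.8]
wrist_force: [0.3, -0.3, 0.8]
width: 1.001
```

```bash
python3 -c "
from h import *
plan(np.array([.48,.05,.42]),down(0))"
```

```text
t 2.03 p [0.3314 0.4223 0.4179] rot [-179.74    0.44   82.75] F [ 0.3 -0.3  0.8] w 1.001 k left 11.47
j [45.5 13.6 68.9 -0.1 98.1 52.8]
{"xyz": [-1.0, 0.55, 0.0], "dr": [0.0, 0.0, 0.052], "hand": 100}
{"xyz": [-1.0, 0.67, 0.0], "dr": [0.0, 0.0, 0.055], "hand": 100}
{"xyz": [-1.0, 0.8, 0.0], "dr": [0.0, 0.0, 0.059], "hand": 100}
{"xyz": [-1.0, 0.96, 0.0], "dr": [0.0, 0.0, 0.064], "hand": 100}
{"xyz": [-0.85, 1.0, 0.0], "dr": [0.0, 0.0, 0.06], "hand": 100}
```

Call:
arm_command(plan=[{"xyz":[-1.0,0.5,0],"dr":[0,0,0.06],"hand":100},{"xyz":[-1.0,0.65,0],"dr":[0,0,0.06],"hand":100},{"xyz":[-1.0,0.8,0],"dr":[0,0,0.06],"hand":100},{"xyz":[-1.0,0.95,0],"dr":[0,0,0.06],"hand":100},{"xyz":[-0.85,1.0,0],"dr":[0,0,0.06],"hand":100}])

```text
time_s: 2.45
ee_pos: [0.376, 0.3001, 0.424]
tool_rot: [179.9, -0.0, 54.3]
wrist_force: [0.1, 0.1, 0.3]
width: 0.999
```

```bash
python3 -c "
from h import *
plan(np.array([.536,-.243,.25]),down(-6.6))"
```

```text
t 2.45 p [0.376  0.3001 0.424 ] rot [ 1.7989e+02 -4.0000e-02  5.4300e+01] F [0.1 0.1 0.3] w 0.999 k left 20.8
j [31.5  7.8 75.3 -0.1 96.8 67.2]
{"xyz": [-0.78, 1.0, 0.39], "dr": [0.0, 0.0, 0.03], "hand": 100}
{"xyz": [-0.71, 1.0, 0.38], "dr": [0.0, 0.0, 0.029], "hand": 100}
{"xyz": [-0.64, 1.0, 0.37], "dr": [0.0, 0.0, 0.028], "hand": 100}
{"xyz": [-0.58, 1.0, 0.36], "dr": [0.0, 0.0, 0.028], "hand": 100}
{"xyz": [-0.52, 1.0, 0.35], "dr": [0.0, 0.0, 0.027], "hand": 100}
```

Call:
arm_command(plan=[{"xyz":[-1.0,1.0,0],"dr":[0,0,0.04],"hand":100},{"xyz":[-0.9,1.0,0],"dr":[0,0,0.04],"hand":100},{"xyz":[-0.8,1.0,0],"dr":[0,0,0.04],"hand":100},{"xyz":[-0.7,1.0,0],"dr":[0,0,0.04],"hand":100},{"xyz":[-0.6,1.0,0],"dr":[0,0,0.04],"hand":100}])

```text
time_s: 2.87
ee_pos: [0.395, 0.1663, 0.4245]
tool_rot: [179.9, -0.1, 35.2]
wrist_force: [0.7, 0.2, 0.0]
width: 1.002
```

```bash
python3 -c "
from h import *
plan(np.array([.536,-.243,.25]),down(-6.6))"
```

```text
t 2.87 p [0.395  0.1663 0.4245] rot [ 1.7987e+02 -1.5000e-01  3.5200e+01] F [0.7 0.2 0. ] w 1.002 k left 17.33
j [14.9  2.7 81.  -0.1 96.  69.7]
{"xyz": [-0.29, 1.0, 0.42], "dr": [0.0, 0.0, 0.022], "hand": 100}
{"xyz": [-0.25, 1.0, 0.42], "dr": [0.0, 0.0, 0.022], "hand": 100}
{"xyz": [-0.22, 1.0, 0.41], "dr": [0.0, 0.0, 0.022], "hand": 100}
{"xyz": [-0.18, 1.0, 0.41], "dr": [0.0, 0.0, 0.022], "hand": 100}
{"xyz": [-0.15, 1.0, 0.41], "dr": [0.0, 0.0, 0.022], "hand": 100}
```

Call:
arm_command(plan=[{"xyz":[-0.3,1.0,0.4],"dr":[0,0,0.025],"hand":100},{"xyz":[-0.25,1.0,0.4],"dr":[0,0,0.025],"hand":100},{"xyz":[-0.2,1.0,0.4],"dr":[0,0,0.025],"hand":100},{"xyz":[-0.2,1.0,0.4],"dr":[0,0,0.025],"hand":100},{"xyz":[-0.15,1.0,0.4],"dr":[0,0,0.025],"hand":100}])

```text
time_s: 3.28
ee_pos: [0.4274, 0.0629, 0.3858]
tool_rot: [179.8, -0.5, 23.2]
wrist_force: [0.4, 0.8, 0.1]
width: 1.0
```

Call:
arm_command(plan=[{"xyz":[-0.1,1.0,0.5],"dr":[0,0,0.025],"hand":100},{"xyz":[-0.05,1.0,0.5],"dr":[0,0,0.025],"hand":100},{"xyz":[0,1.0,0.5],"dr":[0,0,0.025],"hand":100},{"xyz":[0.05,1.0,0.5],"dr":[0,0,0.025],"hand":100},{"xyz":[0.1,1.0,0.5],"dr":[0,0,0.025],"hand":100}])

```text
time_s: 3.7
ee_pos: [0.4604, -0.0376, 0.3349]
tool_rot: [179.9, -0.7, 11.3]
wrist_force: [1.4, 0.5, 0.4]
width: 0.998
```

```bash
python3 -c "
from h import *
plan(np.array([.536,-.243,.20]),down(-6.6))"
```

```text
t 3.7 p [ 0.4604 -0.0376  0.3349] rot [179.87  -0.68  11.33] F [1.4 0.5 0.4] w 0.998 k left 6.6
j [-12.2   8.2  88.2   0.1  83.   66.5]
{"xyz": [0.15, 1.0, 0.63], "dr": [0.0, -0.001, 0.018], "hand": 100}
{"xyz": [0.18, 1.0, 0.63], "dr": [0.0, -0.001, 0.019], "hand": 100}
{"xyz": [0.21, 1.0, 0.64], "dr": [0.0, -0.001, 0.019], "hand": 100}
{"xyz": [0.24, 1.0, 0.64], "dr": [0.0, -0.001, 0.019], "hand": 100}
{"xyz": [0.28, 1.0, 0.64], "dr": [0.0, -0.001, 0.019], "hand": 100}
```

Call:
arm_command(plan=[{"xyz":[0.15,1.0,0.6],"dr":[0,0,0.019],"hand":60},{"xyz":[0.2,1.0,0.6],"dr":[0,0,0.019],"hand":60},{"xyz":[0.2,1.0,0.6],"dr":[0,0,0.019],"hand":60},{"xyz":[0.25,1.0,0.6],"dr":[0,0,0.019],"hand":60},{"xyz":[0.3,1.0,0.6],"dr":[0,0,0.019],"hand":60}])

```text
time_s: 4.12
ee_pos: [0.4974, -0.1393, 0.2735]
tool_rot: [179.9, -0.8, 2.3]
wrist_force: [1.2, -0.4, -0.0]
width: 0.667
```

Call:
arm_command(plan=[{"xyz":[0.3,1.0,0.6],"dr":[0,0,0.019],"hand":60},{"xyz":[0.3,1.0,0.6],"dr":[0,0,0.019],"hand":60},{"xyz":[0.3,1.0,0.5],"dr":[0,0,0.019],"hand":60},{"xyz":[0.3,1.0,0.4],"dr":[0,0,0.019],"hand":60},{"xyz":[0.3,0.5,0.3],"dr":[0,0,0],"hand":60}])

```text
time_s: 4.53
ee_pos: [0.5274, -0.2361, 0.2223]
tool_rot: [-180.0, -0.8, -5.1]
wrist_force: [-0.1, -0.1, 0.5]
width: 0.597
```

```bash
python3 -c "
from h import *
import cv2
plan(np.array([.536,-.2435,.12]),down(-6.6),hand=60)
print(atz('top',[176,430],.177),atz('top',[175,424],.097))
for n in('top','side'):
  a=env.camera(n);cv2.imwrite(f'pics/{n}1.png',a)
"
```

```text
t 4.53 p [ 0.5274 -0.2361  0.2223] rot [-179.96   -0.78   -5.1 ] F [-0.1 -0.1  0.5] w 0.597 k left 1.12
j [-30.3  23.6  83.9   0.4  71.8  64.7]
{"xyz": [0.08, 0.07, 1.0], "dr": [0.0, -0.002, 0.003], "hand": 60}
{"xyz": [0.08, 0.06, 1.0], "dr": [0.0, -0.002, 0.003], "hand": 60}
{"xyz": [0.08, 0.07, 1.0], "dr": [0.0, -0.001, 0.003], "hand": 60}
{"xyz": [0.09, 0.06, 1.0], "dr": [0.0, -0.002, 0.004], "hand": 60}
{"xyz": [0.09, 0.06, 1.0], "dr": [-0.001, -0.001, 0.003], "hand": 60}
[ 0.59391955 -0.37994208  0.177     ] [ 0.61987207 -0.38437109  0.097     ]
```

View pics/top1.png

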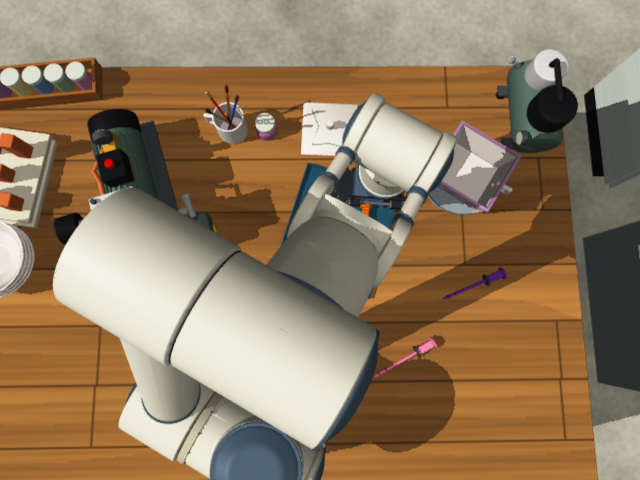

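View pics/side1.png

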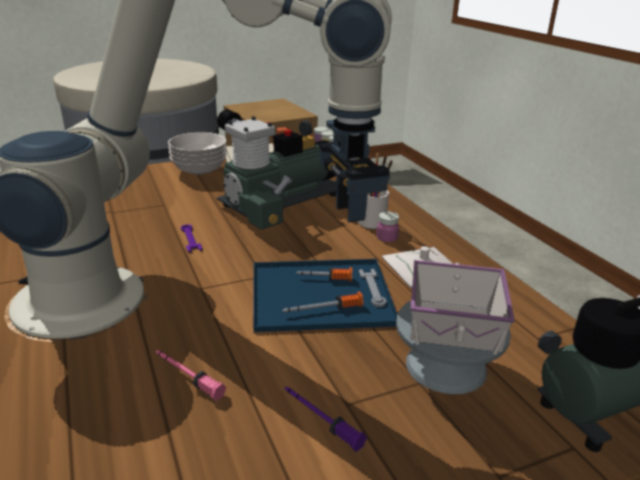

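Call:
arm_command(plan=[{"xyz":[0.1,0.08,1.0],"dr":[0,-0.002,0.004],"hand":60},{"xyz":[0.1,0.08,1.0],"dr":[0,-0.002,0.004],"hand":60},{"xyz":[0.1,0.08,1.0],"dr":[0,-0.002,0.004],"hand":60},{"xyz":[0.1,0.05,1.0],"dr":[0,-0.002,0.004],"hand":60},{"xyz":[0.1,0.05,1.0],"dr":[0,-0.002,0.004],"hand":60}])

```text
time_s: 5.05
ee_pos: [0.5408, -0.2406, 0.1256]
tool_rot: [179.9, -0.4, -6.5]
wrist_force: [0.5, -0.4, 0.4]
width: 0.602
```

```bash
python3 -c "
from h import *
import cv2
plan(np.array([.536,-.2435,.03]),down(-6.6),hand=60)
for n in('top','side'):
  a=env.camera(n);cv2.imwrite(f'pics/{n}2.png',a)
"
python3 -c "
import cv2
a=cv2.imread('pics/side2.png');cv2.imwrite('pics/s2z.png',cv2.resize(a[200:350,240:440],None,fx=4,fy=4,interpolation=2))"
```

```text
t 5.05 p [ 0.5408 -0.2406  0.1256] rot [179.92  -0.36  -6.46] F [ 0.5 -0.4  0.4] w 0.602 k left 1
j [-29.8  31.   88.    0.1  60.6  66.6]
{"xyz": [-0.05, 0.03, 1.0], "dr": [0.0, -0.001, 0.0], "hand": 60}
{"xyz": [-0.05, 0.04, 1.0], "dr": [0.0, -0.001, 0.0], "hand": 60}
{"xyz": [-0.05, 0.03, 1.0], "dr": [0.0, -0.001, 0.001], "hand": 60}
{"xyz": [-0.05, 0.04, 1.0], "dr": [0.0, -0.001, 0.0], "hand": 60}
{"xyz": [-0.04, 0.02, 0.78], "dr": [0.001, 0.0, 0.001], "hand": 60}
```

View pics/s2z.png

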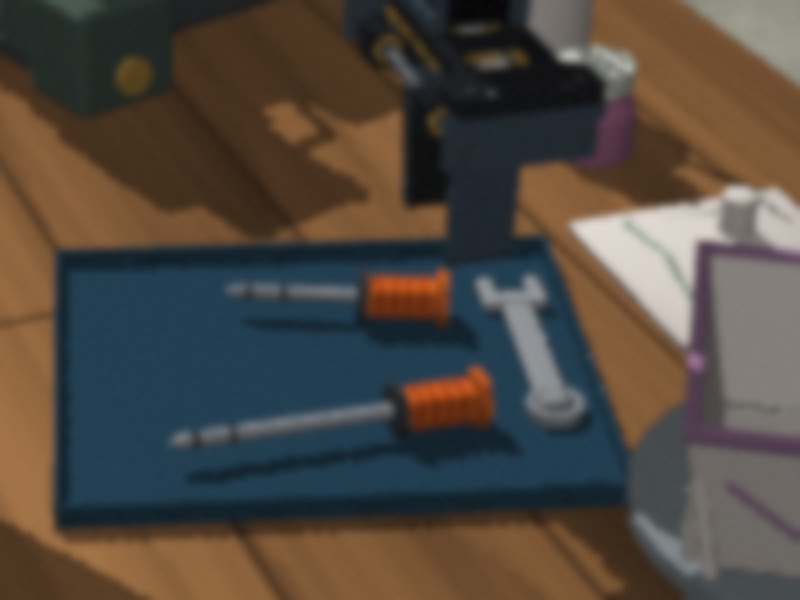

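Call:
arm_command(plan=[{"xyz":[-0.1,0.05,1.0],"dr":[0,-0.001,0],"hand":60},{"xyz":[-0.05,0.05,1.0],"dr":[0,-0.001,0],"hand":60},{"xyz":[-0.05,0.03,1.0],"dr":[0,-0.001,0],"hand":60},{"xyz":[-0.05,0.03,0.8],"dr":[0,0,0],"hand":60},{"xyz":[-0.05,0.02,0],"dr":[0,0,0],"hand":60}])

```text
time_s: 5.57
ee_pos: [0.5363, -0.2409, 0.0532]
tool_rot: [179.9, -0.3, -6.0]
wrist_force: [-1.0, 1.3, -0.5]
width: 0.6
```

```bash
python3 -c "
from h import *
import cv2
plan(np.array([.536,-.2435,.007]),down(-6.6),hand=60)
for n in('top','side'):
  a=env.camera(n);cv2.imwrite(f'pics/{n}3.png',a)
a=cv2.imread('pics/side3.png');cv2.imwrite('pics/s3z.png',cv2.resize(a[240:340,260:400],None,fx=5,fy=5,interpolation=2))"
```

```text
t 5.57 p [ 0.5363 -0.2409  0.0532] rot [179.89  -0.27  -6.05] F [-1.   1.3 -0.5] w 0.6 k left 1
j [-30.   36.4  91.9   0.   51.4  66. ]
{"xyz": [-0.01, 0.06, 1.0], "dr": [0.001, -0.001, 0.003], "hand": 60}
{"xyz": [0.0, 0.05, 1.0], "dr": [0.0, -0.002, 0.002], "hand": 60}
{"xyz": [0.0, 0.02, 0.31], "dr": [0.0, 0.0, 0.001], "hand": 60}
{"xyz": [0.0, 0.0, 0.0], "dr": [0.0, 0.0, 0.0], "hand": 60}
{"xyz": [0.0, 0.0, 0.0], "dr": [0.0, 0.0, 0.0], "hand": 60}
```

View pics/s3z.png

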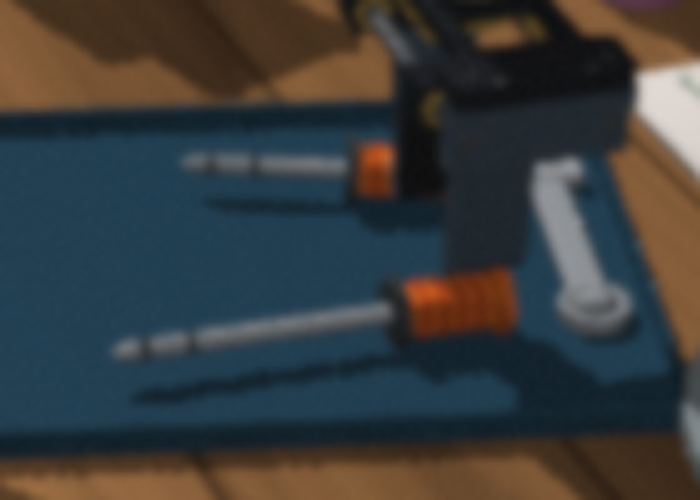

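```bash
python3 -c "
from h import *
import cv2
a=cv2.resize(cv2.imread('pics/side3.png')[240:340,260:400],None,fx=5,fy=5,interpolation=2)
d=np.array([np.cos(np.radians(173.4)),np.sin(np.radians(173.4)),0]);s=np.array([-d[1],d[0],0])
o=np.array([.536,-.2435,.018])
def q(X): return tuple(int(v) for v in ((proj('side',X)-[260,240]+.5)*5-.5))
for k in(-.026,-.02,.02,.026):
  t=np.linspace(0,2*np.pi,7);r=.014/np.cos(np.pi/6) if abs(k)>.021 else .0125
  for th in np.linspace(0,2*np.pi,40): cv2.circle(a,q(o+k*d+.015*(np.cos(th)*s+np.sin(th)*np.array([0,0,1]))),1,(0,255,0) if abs(k)>.021 else (255,0,255),-1)
cv2.line(a,q(o),q(o+.146*d),(0,255,255),1)
# near finger outer lower corners at present pose
st,p,R=now()
for x in(-.016,.016): 
  for y in(.0273,.0408): cv2.circle(a,q(p+R@np.array([x,y,0])),3,(0,0,255),-1)
cv2.imwrite('pics/s3o.png',a)"
```

```text
(no output)
```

View pics/s3o.png

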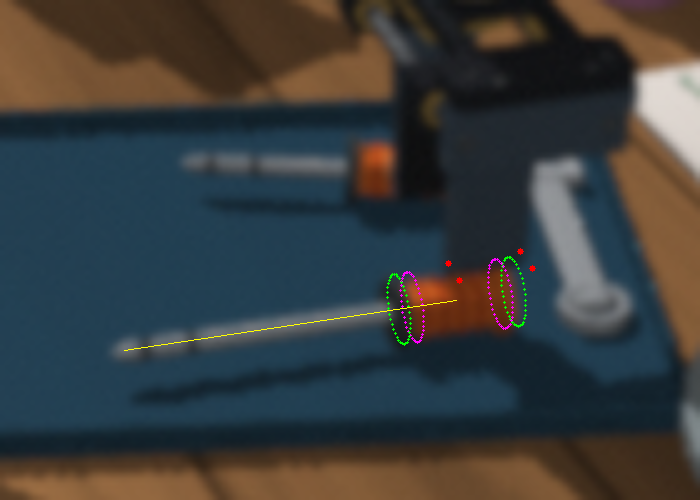

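Call:
arm_command(plan=[{"xyz":[0.02,0.1,0.9],"dr":[0,-0.001,0.003],"hand":60},{"xyz":[0.02,0.06,0.8],"dr":[0,-0.001,0.002],"hand":60},{"xyz":[0,0.03,0.3],"dr":[0,0,0.001],"hand":60},{"xyz":[0,0,0],"dr":[0,0,0],"hand":60},{"xyz":[0,0,0],"dr":[0,0,0],"hand":60}])

```text
time_s: 6.08
ee_pos: [0.5429, -0.2472, 0.0238]
tool_rot: [179.6, -0.9, -6.5]
wrist_force: [-0.5, 0.5, 0.2]
width: 0.601
```

```bash
python3 -c "
from h import *
plan(np.array([.537,-.2445,.007]),down(-6.6),hand=60)"
```

```text
t 6.08 p [ 0.5429 -0.2472  0.0238] rot [179.57  -0.86  -6.5 ] F [-0.5  0.5  0.2] w 0.601 k left 1
j [-30.2  39.2  92.2  -0.1  47.6  66.4]
{"xyz": [-0.32, -0.11, 0.84], "dr": [0.005, -0.01, 0.001], "hand": 60}
{"xyz": [0.0, 0.0, 0.0], "dr": [0.0, 0.0, 0.0], "hand": 60}
{"xyz": [0.0, 0.0, 0.0], "dr": [0.0, 0.0, 0.0], "hand": 60}
{"xyz": [0.0, 0.0, 0.0], "dr": [0.0, 0.0, 0.0], "hand": 60}
{"xyz": [0.0, 0.0, 0.0], "dr": [0.0, 0.0, 0.0], "hand": 60}
```

Call:
arm_command(plan=[{"xyz":[-0.3,-0.1,0.2],"dr":[0.004,-0.009,0.001],"hand":60},{"xyz":[0,0,0],"dr":[0,0,0],"hand":60},{"xyz":[0,0,0],"dr":[0,0,0],"hand":60},{"xyz":[0,0,0],"dr":[0,0,0],"hand":60},{"xyz":[0,0,0],"dr":[0,0,0],"hand":60}])

```text
time_s: 6.5
ee_pos: [0.5381, -0.2448, 0.0233]
tool_rot: [179.9, -0.2, -6.6]
wrist_force: [0.5, -0.1, -0.6]
width: 0.6
```

```bash
python3 -c "
from h import *
plan(np.array([.537,-.2445,.007]),down(-6.6),hand=60)"
```

```text
t 6.5 p [ 0.5381 -0.2448  0.0233] rot [179.87  -0.2   -6.57] F [ 0.5 -0.1 -0.6] w 0.6 k left 1
j [-30.2  39.2  92.3  -0.1  48.2  66.4]
{"xyz": [-0.06, -0.01, 0.81], "dr": [0.001, -0.002, 0.0], "hand": 60}
{"xyz": [0.0, 0.0, 0.0], "dr": [0.0, 0.0, 0.0], "hand": 60}
{"xyz": [0.0, 0.0, 0.0], "dr": [0.0, 0.0, 0.0], "hand": 60}
{"xyz": [0.0, 0.0, 0.0], "dr": [0.0, 0.0, 0.0], "hand": 60}
{"xyz": [0.0, 0.0, 0.0], "dr": [0.0, 0.0, 0.0], "hand": 60}
```

Call:
arm_command(plan=[{"xyz":[-0.05,0,0.3],"dr":[0,-0.001,0],"hand":60},{"xyz":[-0.03,0,0.3],"dr":[0,-0.001,0],"hand":60},{"xyz":[-0.02,0,0.2],"dr":[0,0,0],"hand":60},{"xyz":[0,0,0],"dr":[0,0,0],"hand":60},{"xyz":[0,0,0],"dr":[0,0,0],"hand":60}])

```text
time_s: 6.92
ee_pos: [0.5358, -0.2446, 0.0054]
tool_rot: [179.9, 0.0, -6.6]
wrist_force: [0.3, -0.3, 1.0]
width: 0.603
```

```bash
python3 -c "
from h import *
plan(np.array([.537,-.2445,.007]),down(-6.6),hand=60)"
```

```text
t 6.92 p [ 0.5358 -0.2446  0.0054] rot [ 1.7987e+02  1.0000e-02 -6.5600e+00] F [ 0.3 -0.3  1. ] w 0.603 k left 1
j [-30.3  40.7  93.   -0.2  46.3  66.4]
{"xyz": [0.06, -0.01, -0.08], "dr": [0.001, 0.0, 0.0], "hand": 60}
{"xyz": [0.0, 0.0, 0.0], "dr": [0.0, 0.0, 0.0], "hand": 60}
{"xyz": [0.0, 0.0, 0.0], "dr": [0.0, 0.0, 0.0], "hand": 60}
{"xyz": [0.0, 0.0, 0.0], "dr": [0.0, 0.0, 0.0], "hand": 60}
{"xyz": [0.0, 0.0, 0.0], "dr": [0.0, 0.0, 0.0], "hand": 60}
```

No contact, well placed. Check from the side before closing.

Call:
arm_command(plan=[{"xyz":[0.05,0,-0.08],"dr":[0,0,0],"hand":35},{"xyz":[0,0,0],"dr":[0,0,0],"hand":35},{"xyz":[0,0,0],"dr":[0,0,0],"hand":35},{"xyz":[0,0,0],"dr":[0,0,0],"hand":35},{"xyz":[0,0,0],"dr":[0,0,0],"hand":35}])

```text
time_s: 7.33
ee_pos: [0.537, -0.2447, 0.0071]
tool_rot: [179.9, 0.0, -6.6]
wrist_force: [-0.3, -0.9, -0.1]
width: 0.35
```

```bash
python3 -c "
from h import *
import cv2
plan(np.array([.537,-.2445,.007]),down(-6.6),hand=60)
a=env.camera('side');cv2.imwrite('pics/s4.png',cv2.resize(a[240:340,260:400],None,fx=5,fy=5,interpolation=2))"
```

```text
t 7.33 p [ 0.537  -0.2447  0.0071] rot [ 1.7988e+02  2.0000e-02 -6.5600e+00] F [-0.3 -0.9 -0.1] w 0.35 k left 1
j [-30.2  40.6  92.8  -0.2  46.6  66.5]
{"xyz": [0.0, -0.01, 0.01], "dr": [0.001, 0.0, 0.0], "hand": 60}
{"xyz": [0.0, 0.0, 0.0], "dr": [0.0, 0.0, 0.0], "hand": 60}
{"xyz": [0.0, 0.0, 0.0], "dr": [0.0, 0.0, 0.0], "hand": 60}
{"xyz": [0.0, 0.0, 0.0], "dr": [0.0, 0.0, 0.0], "hand": 60}
{"xyz": [0.0, 0.0, 0.0], "dr": [0.0, 0.0, 0.0], "hand": 60}
```

View pics/s4.png

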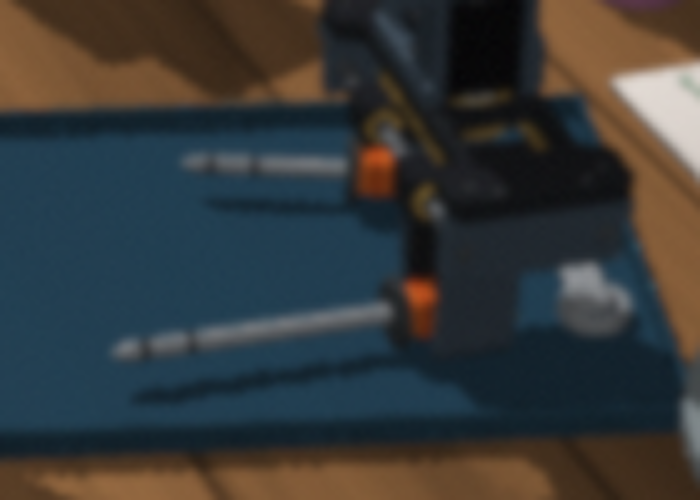

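Call:
arm_command(plan=[{"xyz":[0,0,0],"dr":[0,0,0],"hand":0},{"xyz":[0,0,0],"dr":[0,0,0],"hand":0},{"xyz":[0,0,0],"dr":[0,0,0],"hand":0},{"xyz":[0,0,0],"dr":[0,0,0],"hand":0},{"xyz":[0,0,0],"dr":[0,0,0],"hand":0}])

```text
time_s: 7.8
ee_pos: [0.537, -0.2447, 0.0073]
tool_rot: [179.9, 0.0, -6.6]
wrist_force: [-0.2, 0.5, 0.6]
width: 0.195
```

Call:
arm_command(plan=[{"xyz":[0,0,-0.5],"dr":[0,0,0],"hand":0},{"xyz":[0,0,-0.8],"dr":[0,0,0],"hand":0},{"xyz":[0,0,-1.0],"dr":[0,0,0],"hand":0},{"xyz":[0,0,-1.0],"dr":[0,0,0],"hand":0},{"xyz":[0,0,-1.0],"dr":[0,0,0],"hand":0}])

```text
time_s: 8.22
ee_pos: [0.5344, -0.2431, 0.0946]
tool_rot: [-179.9, 0.4, -6.6]
wrist_force: [-0.6, -0.0, -1.1]
width: 0.193
```

```bash
python3 -c "
from h import *
import cv2
plan(np.array([.537,-.2445,.2]),down(-6.6),hand=0)
a=env.camera('side');cv2.imwrite('pics/side5.png',a);cv2.imwrite('pics/s5.png',cv2.resize(a[180:340,240:420],None,fx=4,fy=4,interpolation=2)[:600])"
```

```text
t 8.22 p [ 0.5344 -0.2431  0.0946] rot [-179.94    0.44   -6.57] F [-0.6 -0.  -1.1] w 0.193 k left 1.27
j [-30.2  33.4  89.6  -0.1  57.5  66.4]
{"xyz": [0.02, 0.01, -1.0], "dr": [0.0, 0.001, 0.0], "hand": 0}
{"xyz": [0.02, 0.01, -1.0], "dr": [0.0, 0.001, 0.0], "hand": 0}
{"xyz": [0.02, 0.01, -1.0], "dr": [0.0, 0.001, 0.0], "hand": 0}
{"xyz": [0.02, 0.01, -1.0], "dr": [0.0, 0.001, 0.0], "hand": 0}
{"xyz": [0.03, 0.01, -1.0], "dr": [-0.001, 0.001, 0.0], "hand": 0}
```

View pics/s5.png

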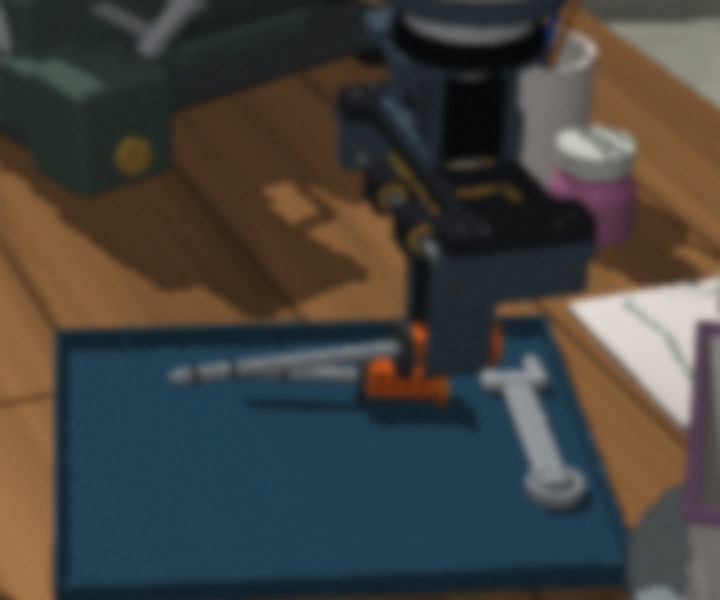

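```bash
python3 - <<'E'
from h import *
print([ (l,np.round(atz("top",rc,z),3)) for l,rc,z in (("mug rim",(112,230),.095),("mugbase",(143,236),0),("brush red",(93,208),.2),("brush blue",(100,236),.2),("jar",(125,265),.065),("comp motor front edge",(200,176),.02))])
for phi in(30,45,60,75):
    R=Rins(np.radians(phi),1)
    for s in(.176,.026):
        o=MOUTH+s*TZ
        c=np.array([o+R@np.array([sx*.038,sy*.089,-b]) for sx in(-1,1) for sy in(-1,1) for b in(.06,.16)])
        # in tube frame lateral coordinate and z
        sd=np.array([np.sin(AZ),-np.cos(AZ),0])
        print(phi,s,"o",o.round(3),"-z",(-R[:,2]).round(2));print(np.column_stack([c.round(3),((c-MOUTH)@sd).round(3)]))
E
```

```text
[('mug rim', array([0.789, 0.103, 0.095])), ('mugbase', array([0.741, 0.101, 0.   ])), ('brush red', array([0.791, 0.137, 0.2  ])), ('brush blue', array([0.774, 0.072, 0.2  ])), ('jar', array([0.766, 0.017, 0.065])), ('comp motor front edge', array([0.579, 0.251, 0.02 ]))]
30 0.176 o [0.69  0.236 0.243] -z [-0.4  -0.63  0.66]
[[ 0.59   0.257  0.293 -0.047]
 [ 0.549  0.194  0.359  0.003]
 [ 0.686  0.124  0.224  0.107]
 [ 0.646  0.061  0.291  0.157]
 [ 0.646  0.273  0.341 -0.047]
 [ 0.605  0.21   0.408  0.003]
 [ 0.742  0.14   0.273  0.107]
 [ 0.702  0.077  0.34   0.157]]
30 0.026 o [0.579 0.206 0.147] -z [-0.4  -0.63  0.66]
[[ 0.479  0.227  0.196 -0.047]
 [ 0.439  0.164  0.263  0.003]
 [ 0.575  0.093  0.128  0.107]
 [ 0.535  0.03   0.194  0.157]
 [ 0.535  0.242  0.245 -0.047]
 [ 0.495  0.179  0.311  0.003]
 [ 0.631  0.109  0.177  0.107]
 [ 0.591  0.046  0.243  0.157]]
45 0.176 o [0.69  0.236 0.243] -z [-0.25 -0.8   0.54]
[[ 0.591  0.23   0.299 -0.021]
 [ 0.566  0.15   0.354  0.05 ]
 [ 0.703  0.131  0.203  0.105]
 [ 0.678  0.05   0.257  0.176]
 [ 0.647  0.246  0.348 -0.021]
 [ 0.622  0
[... 769 characters left out ...]
606 0.113 0.086 0.096]
 [0.598 0.021 0.125 0.183]
 [0.543 0.188 0.253 0.007]
 [0.535 0.096 0.291 0.094]
 [0.662 0.129 0.135 0.096]
 [0.654 0.036 0.173 0.183]]
75 0.176 o [0.69  0.236 0.243] -z [ 0.1  -0.98  0.2 ]
[[0.608 0.177 0.296 0.035]
 [0.618 0.08  0.316 0.132]
 [0.727 0.163 0.165 0.081]
 [0.737 0.065 0.185 0.178]
 [0.664 0.193 0.345 0.035]
 [0.674 0.095 0.365 0.132]
 [0.783 0.178 0.214 0.081]
 [0.793 0.081 0.233 0.178]]
75 0.026 o [0.579 0.206 0.147] -z [ 0.1  -0.98  0.2 ]
[[0.498 0.147 0.2   0.035]
 [0.507 0.049 0.22  0.132]
 [0.616 0.132 0.068 0.081]
 [0.626 0.034 0.088 0.178]
 [0.554 0.162 0.249 0.035]
 [0.563 0.065 0.269 0.132]
 [0.673 0.147 0.117 0.081]
 [0.682 0.05  0.137 0.178]]
```

```bash
cat >> h.py <<'E'
RI=Rins(np.radians(35),1)
def tcp_for(o,R,off=np.array([0,0,-.011])): return o-R@off
E
python3 -c "
from h import *
T=tcp_for(MOUTH+.176*TZ,RI)+[0,0,.1];print(T,np.degrees(Ro.from_matrix(now()[2].T@RI).magnitude()))
plan(np.array([.56,-.1,.35]),down(-6.6),hand=0)
"
```

```text
[0.69381554 0.2439578  0.33622804] 61.49996930251049
t 8.27 p [ 0.5362 -0.2441  0.0986] rot [ 1.7994e+02  1.7000e-01 -6.5600e+00] F [ 2.2 -1.5  4.5] w 0.194 k left 8.58
j [-30.2  33.1  89.3  -0.1  57.7  66.4]
{"xyz": [0.03, -0.58, -1.0], "dr": [0.0, 0.0, 0.0], "hand": 0}
{"xyz": [0.03, -0.58, -1.0], "dr": [0.0, 0.0, 0.0], "hand": 0}
{"xyz": [0.02, -0.58, -1.0], "dr": [0.0, 0.0, 0.0], "hand": 0}
{"xyz": [0.03, -0.58, -1.0], "dr": [0.0, 0.0, 0.0], "hand": 0}
{"xyz": [0.02, -0.58, -1.0], "dr": [0.0, 0.0, 0.0], "hand": 0}
```

Call:
arm_command(plan=[{"xyz":[0,-0.2,-1.0],"dr":[0,0,0],"hand":0},{"xyz":[0,-0.5,-1.0],"dr":[0,0,0],"hand":0},{"xyz":[0,-0.5,-1.0],"dr":[0,0,0],"hand":0},{"xyz":[0,-0.5,-1.0],"dr":[0,0,0],"hand":0},{"xyz":[0,-0.5,-1.0],"dr":[0,0,0],"hand":0}])

```text
time_s: 8.68
ee_pos: [0.5398, -0.1998, 0.2042]
tool_rot: [180.0, 0.2, -6.7]
wrist_force: [0.1, 0.3, -0.5]
width: 0.195
```

Call:
arm_command(plan=[{"xyz":[0,-0.8,-1.0],"dr":[0,0,0],"hand":0},{"xyz":[0,-0.8,-1.0],"dr":[0,0,0],"hand":0},{"xyz":[0,-0.8,-1.0],"dr":[0,0,0],"hand":0},{"xyz":[0,-0.8,-1.0],"dr":[0,0,0],"hand":0},{"xyz":[0,-0.8,-1.0],"dr":[0,0,0],"hand":0}])

```text
time_s: 9.1
ee_pos: [0.5478, -0.1171, 0.3125]
tool_rot: [179.9, 0.1, -6.8]
wrist_force: [-0.5, 0.7, -0.5]
width: 0.197
```

```bash
python3 -c "
from h import *
T=tcp_for(MOUTH+.176*TZ,RI)+[0,0,.1]
plan(T,RI,hand=0,n=10)
"
```

```text
t 9.1 p [ 0.5478 -0.1171  0.3125] rot [ 1.7991e+02  1.4000e-01 -6.8100e+00] F [-0.5  0.7 -0.5] w 0.197 k left 7.6
j [-18.1  18.4  77.7  -0.1  84.1  78.7]
{"xyz": [0.27, -1.0, -0.07], "dr": [0.024, 0.019, -0.02], "hand": 0}
{"xyz": [0.31, -1.0, -0.02], "dr": [0.024, 0.019, -0.02], "hand": 0}
{"xyz": [0.34, -1.0, 0.03], "dr": [0.025, 0.019, -0.02], "hand": 0}
{"xyz": [0.38, -1.0, 0.08], "dr": [0.025, 0.02, -0.02], "hand": 0}
{"xyz": [0.41, -1.0, 0.13], "dr": [0.025, 0.02, -0.02], "hand": 0}
{"xyz": [0.44, -1.0, 0.19], "dr": [0.026, 0.02, -0.021], "hand": 0}
{"xyz": [0.48, -1.0, 0.25], "dr": [0.027, 0.021, -0.021], "hand": 0}
{"xyz": [0.52, -1.0, 0.32], "dr": [0.027, 0.021, -0.022], "hand": 0}
{"xyz": [0.56, -1.0, 0.39], "dr": [0.028, 0.022, -0.023], "hand": 0}
{"xyz": [0.61, -1.0, 0.47], "dr": [0.029, 0.023, -0.024], "hand": 0}
```

Call:
arm_command(plan=[{"xyz":[0.3,-1.0,-0.5],"dr":[0.03,0.024,-0.025],"hand":0},{"xyz":[0.3,-1.0,-0.5],"dr":[0.03,0.024,-0.025],"hand":0},{"xyz":[0.35,-1.0,-0.4],"dr":[0.03,0.024,-0.025],"hand":0},{"xyz":[0.4,-1.0,-0.3],"dr":[0.03,0.024,-0.025],"hand":0},{"xyz":[0.4,-1.0,-0.2],"dr":[0.03,0.024,-0.025],"hand":0}])

```text
time_s: 9.52
ee_pos: [0.5842, -0.015, 0.3721]
tool_rot: [-167.3, -12.7, 3.8]
wrist_force: [0.9, -0.9, -1.1]
width: 0.198
```

Call:
arm_command(plan=[{"xyz":[0.45,-1.0,0],"dr":[0.03,0.024,-0.025],"hand":0},{"xyz":[0.5,-1.0,0.1],"dr":[0.03,0.024,-0.025],"hand":0},{"xyz":[0.5,-1.0,0.2],"dr":[0.03,0.024,-0.025],"hand":0},{"xyz":[0.55,-1.0,0.3],"dr":[0.03,0.024,-0.025],"hand":0},{"xyz":[0.6,-1.0,0.4],"dr":[0.03,0.024,-0.025],"hand":0}])

```text
time_s: 9.93
ee_pos: [0.6164, 0.0971, 0.407]
tool_rot: [-156.1, -27.5, 12.0]
wrist_force: [-0.2, 0.6, -0.9]
width: 0.197
```

```bash
python3 -c "
from h import *
T=tcp_for(MOUTH+.176*TZ,RI)+[0,0,.1]
plan(T,RI,hand=0,n=10)
"
```

```text
t 9.93 p [0.6164 0.0971 0.407 ] rot [-156.11  -27.53   12.04] F [-0.2  0.6 -0.9] w 0.197 k left 1
j [-15.1  12.4  82.   34.9  75.4  50.9]
{"xyz": [0.4, -0.46, 1.0], "dr": [0.019, 0.014, -0.012], "hand": 0}
{"xyz": [0.38, -0.42, 1.0], "dr": [0.018, 0.013, -0.012], "hand": 0}
{"xyz": [0.36, -0.37, 1.0], "dr": [0.018, 0.013, -0.012], "hand": 0}
{"xyz": [0.34, -0.33, 1.0], "dr": [0.018, 0.013, -0.012], "hand": 0}
{"xyz": [0.32, -0.29, 1.0], "dr": [0.017, 0.013, -0.012], "hand": 0}
{"xyz": [0.3, -0.26, 1.0], "dr": [0.017, 0.012, -0.011], "hand": 0}
{"xyz": [0.28, -0.23, 1.0], "dr": [0.017, 0.012, -0.012], "hand": 0}
{"xyz": [0.26, -0.19, 1.0], "dr": [0.017, 0.013, -0.011], "hand": 0}
{"xyz": [0.04, -0.03, 0.19], "dr": [0.003, 0.002, -0.002], "hand": 0}
{"xyz": [0.0, 0.0, 0.0], "dr": [0.0, 0.0, 0.0], "hand": 0}
```

Call:
arm_command(plan=[{"xyz":[0.4,-0.5,0.9],"dr":[0.03,0.022,-0.02],"hand":0},{"xyz":[0.4,-0.5,0.9],"dr":[0.03,0.022,-0.02],"hand":0},{"xyz":[0.4,-0.4,0.9],"dr":[0.03,0.022,-0.02],"hand":0},{"xyz":[0.35,-0.3,0.9],"dr":[0.03,0.022,-0.02],"hand":0},{"xyz":[0.3,-0.3,0.9],"dr":[0.03,0.022,-0.02],"hand":0}])

```text
time_s: 10.35
ee_pos: [0.66, 0.1936, 0.3836]
tool_rot: [-144.4, -41.8, 16.0]
wrist_force: [0.0, 0.0, -0.0]
width: 0.196
```

```bash
python3 -c "
from h import *
T=tcp_for(MOUTH+.176*TZ,RI)+[0,0,.06]
plan(T,RI,hand=0,n=5)
"
```

```text
t 10.35 p [0.66   0.1936 0.3836] rot [-144.39  -41.82   15.99] F [ 0.  0. -0.] w 0.196 k left 1.06
j [-12.4  19.3  87.2  55.8  68.7  28.1]
{"xyz": [-0.23, 0.24, 1.0], "dr": [-0.002, -0.003, 0.003], "hand": 0}
{"xyz": [-0.23, 0.24, 1.0], "dr": [-0.002, -0.003, 0.003], "hand": 0}
{"xyz": [-0.22, 0.23, 1.0], "dr": [-0.002, -0.003, 0.003], "hand": 0}
{"xyz": [-0.22, 0.23, 1.0], "dr": [-0.002, -0.002, 0.003], "hand": 0}
{"xyz": [-0.21, 0.23, 1.0], "dr": [-0.002, -0.003, 0.003], "hand": 0}
```

Call:
arm_command(plan=[{"xyz":[-0.2,0.25,0.9],"dr":[-0.002,-0.003,0.003],"hand":0},{"xyz":[-0.2,0.25,1.0],"dr":[-0.002,-0.003,0.003],"hand":0},{"xyz":[-0.2,0.25,1.0],"dr":[-0.002,-0.003,0.003],"hand":0},{"xyz":[-0.2,0.2,1.0],"dr":[-0.002,-0.003,0.003],"hand":0},{"xyz":[-0.1,0.1,0.5],"dr":[-0.002,-0.003,0.003],"hand":0}])

```text
time_s: 10.77
ee_pos: [0.6907, 0.2407, 0.3067]
tool_rot: [-144.9, -40.1, 15.7]
wrist_force: [-0.5, -0.2, -1.1]
width: 0.193
```

```bash
python3 -c "
from h import *
import cv2
T=tcp_for(MOUTH+.176*TZ,RI)+[0,0,.06]
plan(T,RI,hand=0,n=5)
for n in('top','side'):
  a=env.camera(n);cv2.imwrite(f'pics/{n}6.png',a)
  for l in('dipstick','dipstick_tip','dipstick_collar','guide_tube'): print(n,l,[(r['p'],r['point']) for r in env.place_of(l,n)][:4])
"
```

```text
t 10.77 p [0.6907 0.2407 0.3067] rot [-144.86  -40.1    15.71] F [-0.5 -0.2 -1.1] w 0.193 k left 1
j [-6.5 26.  88.3 57.9 59.8 26.1]
{"xyz": [-0.19, 0.21, 0.49], "dr": [-0.003, 0.0, 0.002], "hand": 0}
{"xyz": [0.0, 0.0, 0.0], "dr": [0.0, 0.0, 0.0], "hand": 0}
{"xyz": [0.0, 0.0, 0.0], "dr": [0.0, 0.0, 0.0], "hand": 0}
{"xyz": [0.0, 0.0, 0.0], "dr": [0.0, 0.0, 0.0], "hand": 0}
{"xyz": [0.0, 0.0, 0.0], "dr": [0.0, 0.0, 0.0], "hand": 0}
top dipstick [(0.84, [345.0, 424.1]), (0.66, [276.4, 490.9])]
top dipstick_tip [(0.84, [374.6, 369.8]), (0.62, [175.1, 174.6]), (0.61, [301.6, 444.4])]
top dipstick_collar [(0.89, [275.3, 483.8]), (0.59, [351.2, 414.0])]
top guide_tube [(0.22, [148.6, 381.4])]
side dipstick [(0.93, [386.0, 212.2]), (0.82, [433.2, 347.4]), (0.53, [100.9, 326.7])]
side dipstick_tip [(0.87, [349.1, 156.0]), (0.67, [143.0, 295.4]), (0.55, [387.1, 283.2]), (0.54, [264.8, 421.4])]
side dipstick_collar [(0.76, [424.1, 335.9]), (0.73, [110.3, 321.3])]
side guide_tube [(0.48, [178.4, 290.6])]
```

View pics/top6.png

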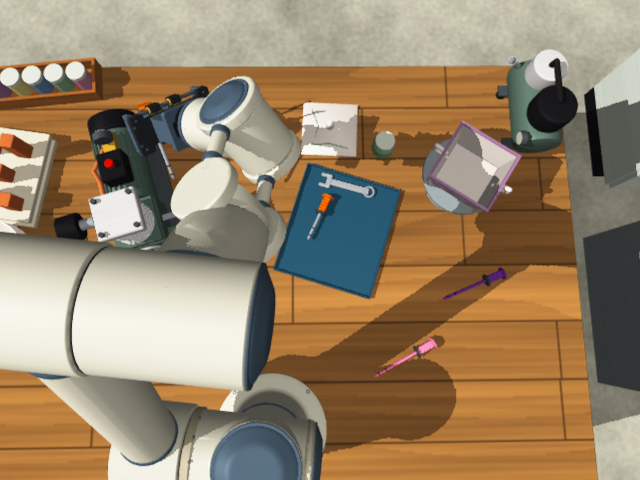

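View pics/side6.png

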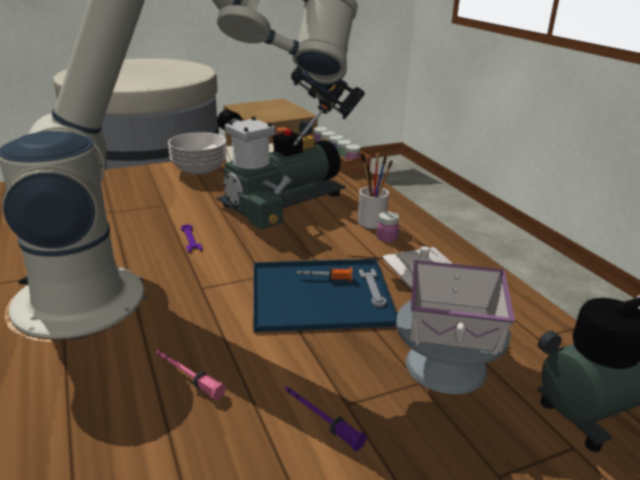

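```bash
python3 -c "
from h import *
import cv2
st,p,R=now()
tip=tri([175.1,174.6],[143.0,295.4]);print('tip tri',tip)
o=p+R@[0,0,-.011];print('tip model',o-R[:,0]*.146, 'in tool',R.T@(tip-p))
for n in('top','side'): print(n,proj(n,o-R[:,0]*.146)[::-1],proj(n,o-R[:,0]*.026)[::-1])
a=cv2.imread('pics/top6.png');b=cv2.imread('pics/side6.png')
c=np.hstack([cv2.resize(a[120:220,140:220],None,fx=5,fy=5,interpolation=2),cv2.resize(b[80:180,270:350],None,fx=5,fy=5,interpolation=2)])
cv2.imwrite('pics/z6.png',c)
"
```

```text
tip tri [0.58369338 0.20154106 0.22285158]
tip model [0.58008957 0.201534   0.22161996] in tool [-0.14255468  0.00154012 -0.01048793]
top [177.80991973 174.39537526] [127.10302568 154.37085359]
side [143.42631101 294.9765205 ] [108.88687668 322.60800039]
```

View pics/z6.png

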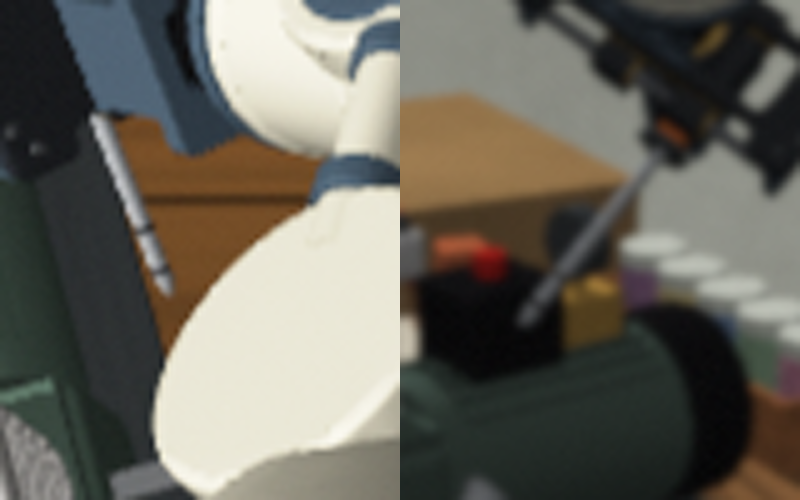

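```bash
python3 -c "
from h import *
st,p,R=now()
print(tri([178.4,173.6],[145,294]),tri([177,174],[144,294.7]), 'model',p+R@[-.146,0,-.011])
for n in('top','side'):print(proj(n,MOUTH)[::-1])
T=tcp_for(MOUTH+.156*TZ,RI)+0*TZ
plan(T,RI,hand=0)
print(np.degrees(np.arccos(R[:,0]@TZ)))
"
```

```text
[0.57944871 0.20486755 0.21649747] [0.58132093 0.20335175 0.21959689] model [0.58008957 0.201534   0.22161996]
[196.57440997 184.85822301]
[177.14985862 288.13307967]
t 11.27 p [0.6913 0.2393 0.3091] rot [-144.91  -40.27   15.66] F [ 0.  -0.  -0.9] w 0.196 k left 1
j [-6.7 25.9 88.2 57.9 59.9 26.1]
{"xyz": [-1.0, 0.47, 0.77], "dr": [-0.001, -0.001, 0.001], "hand": 0}
{"xyz": [-1.0, 0.47, 0.78], "dr": [-0.001, 0.0, 0.001], "hand": 0}
{"xyz": [-1.0, 0.47, 0.78], "dr": [0.0, -0.001, 0.001], "hand": 0}
{"xyz": [-0.21, 0.1, 0.16], "dr": [0.0, 0.0, 0.0], "hand": 0}
{"xyz": [0.0, 0.0, 0.0], "dr": [0.0, 0.0, 0.0], "hand": 0}
0.2933159826943191
```

Call:
arm_command(plan=[{"xyz":[-0.6,0.4,0.75],"dr":[0,0,0],"hand":0},{"xyz":[-0.6,0.4,0.75],"dr":[0,0,0],"hand":0},{"xyz":[-0.6,0.4,0.6],"dr":[0,0,0],"hand":0},{"xyz":[-0.6,0.2,0.3],"dr":[0,0,0],"hand":0},{"xyz":[0,0,0],"dr":[0,0,0],"hand":0}])

```text
time_s: 11.68
ee_pos: [0.6908, 0.2422, 0.2369]
tool_rot: [-145.1, -40.6, 15.7]
wrist_force: [-1.1, 0.2, -1.2]
width: 0.195
```

```bash
cat >> h.py <<'E'
TIPT=np.array([-.146,0,-.011])
def tubeframe():
    st,p,R=now();tip=p+R@TIPT;d=tip-MOUTH
    s=np.array([np.sin(AZ),-np.cos(AZ),0]);u=np.cross(s,TZ)
    if u[2]<0:u=-u
    print("depth(z)",round(d@TZ*1e3,1),"side(-y)",round(d@s*1e3,1),"up",round(d@u*1e3,1),"ang",np.degrees(np.arccos(min(1,R[:,0]@TZ))).round(2),"F",np.array(st["wrist_force"]).round(1),"axial F",round(float(st["wrist_force"]@TZ),1))
E
python3 -c "
from h import *
import cv2
tubeframe()
plan(tcp_for(MOUTH+.156*TZ,RI),RI,hand=0)
b=env.camera('side');a=env.camera('top');cv2.imwrite('pics/t7.png',a)
cv2.imwrite('pics/z7.png',cv2.resize(b[90:210,250:370],None,fx=5,fy=5,interpolation=2))
"
```

```text
depth(z) 27.8 side(-y) 1.3 up 1.1 ang 0.66 F [-1.1  0.2 -1.2] axial F -1.5
t 11.68 p [0.6908 0.2422 0.2369] rot [-145.12  -40.64   15.69] F [-1.1  0.2 -1.2] w 0.195 k left 1
j [-6.4 31.  92.9 63.7 54.6 15.8]
{"xyz": [-0.9, 0.03, 0.13], "dr": [0.0, -0.005, 0.005], "hand": 0}
{"xyz": [0.0, 0.0, 0.0], "dr": [0.0, 0.0, 0.0], "hand": 0}
{"xyz": [0.0, 0.0, 0.0], "dr": [0.0, 0.0, 0.0], "hand": 0}
{"xyz": [0.0, 0.0, 0.0], "dr": [0.0, 0.0, 0.0], "hand": 0}
{"xyz": [0.0, 0.0, 0.0], "dr": [0.0, 0.0, 0.0], "hand": 0}
```

View pics/z7.png

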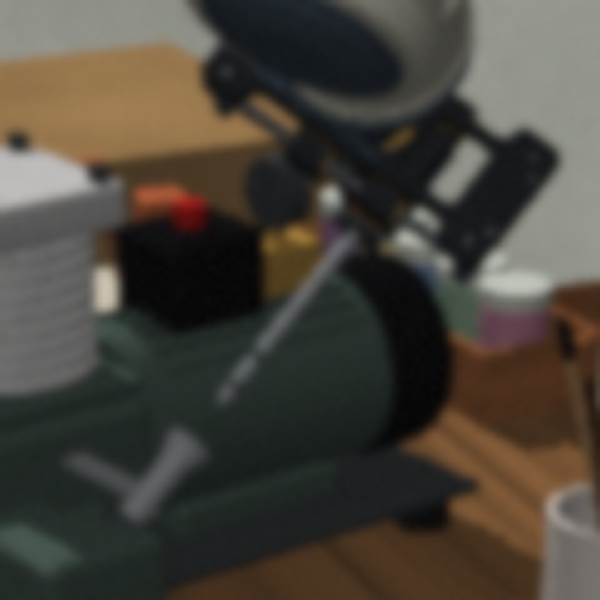

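```bash
python3 -c "
import cv2
a=cv2.imread('pics/t7.png');cv2.imwrite('pics/z8.png',cv2.resize(a[130:250,120:240],None,fx=5,fy=5,interpolation=2))
"
```

```text
(no output)
```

View pics/z8.png

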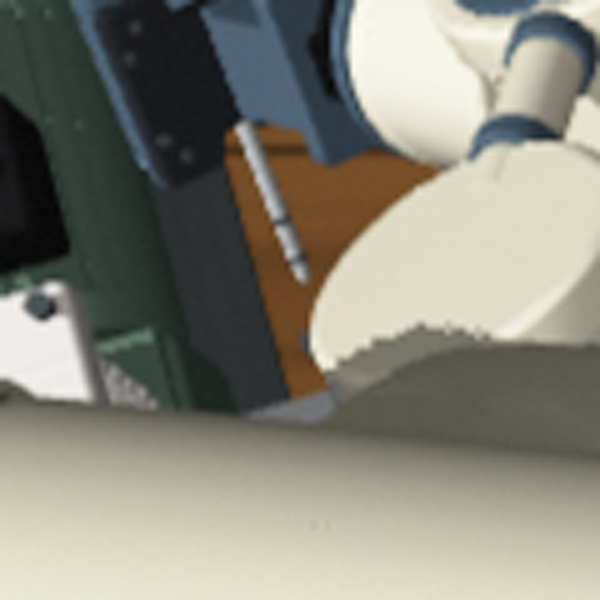

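```bash
sed -i 's/^MOUTH=.*/MOUTH=np.array([.5607,.1979,.130])/' h.py
python3 -c "
from h import *
tubeframe()
plan(tcp_for(MOUTH+.148*TZ,RI),RI,hand=0,smax=.3)"
```

```text
depth(z) 30.6 side(-y) -0.9 up 1.8 ang 0.82 F [ 1.1  0.8 -0.5] axial F 0.7
t 11.78 p [0.6923 0.2422 0.2397] rot [-145.15  -40.81   15.69] F [ 1.1  0.8 -0.5] w 0.197 k left 1
j [-6.4 30.8 92.6 63.6 54.7 16. ]
{"xyz": [-0.3, 0.03, 0.02], "dr": [0.0, -0.001, 0.001], "hand": 0}
{"xyz": [-0.3, 0.03, 0.02], "dr": [0.0, -0.001, 0.001], "hand": 0}
{"xyz": [-0.3, 0.03, 0.03], "dr": [0.0, -0.002, 0.002], "hand": 0}
{"xyz": [-0.3, 0.03, 0.02], "dr": [0.0, -0.001, 0.001], "hand": 0}
{"xyz": [-0.24, 0.03, 0.02], "dr": [0.0, -0.001, 0.001], "hand": 0}
```

Call:
arm_command(plan=[{"xyz":[-0.4,0.04,0.03],"dr":[0,-0.002,0.002],"hand":0},{"xyz":[-0.4,0.04,0.03],"dr":[0,-0.002,0.002],"hand":0},{"xyz":[-0.4,0.03,0.03],"dr":[0,-0.002,0.002],"hand":0},{"xyz":[-0.2,0.02,0.02],"dr":[0,-0.001,0.001],"hand":0},{"xyz":[0,0,0],"dr":[0,0,0],"hand":0}])

```text
time_s: 12.2
ee_pos: [0.674, 0.2353, 0.2214]
tool_rot: [-145.1, -40.2, 15.5]
wrist_force: [0.8, 1.5, -0.9]
width: 0.196
```

```bash

python3 -c "
from h import *
tubeframe()
plan(tcp_for(MOUTH+.140*TZ,RI),RI,hand=0,smax=.3)"
```

```text
depth(z) 4.0 side(-y) 0.6 up 2.0 ang 0.17 F [ 0.8  1.5 -0.9] axial F 0.3
t 12.2 p [0.674  0.2353 0.2214] rot [-145.14  -40.17   15.53] F [ 0.8  1.5 -0.9] w 0.196 k left 1
j [-7.2 31.1 95.8 65.  53.8 12.6]
{"xyz": [-0.3, 0.03, 0.07], "dr": [0.001, -0.001, 0.001], "hand": 0}
{"xyz": [-0.2, 0.02, 0.05], "dr": [0.0, 0.0, 0.0], "hand": 0}
{"xyz": [0.0, 0.0, 0.0], "dr": [0.0, 0.0, 0.0], "hand": 0}
{"xyz": [0.0, 0.0, 0.0], "dr": [0.0, 0.0, 0.0], "hand": 0}
{"xyz": [0.0, 0.0, 0.0], "dr": [0.0, 0.0, 0.0], "hand": 0}
```

Call:
arm_command(plan=[{"xyz":[-0.2,0.03,0.06],"dr":[0,-0.001,0.001],"hand":0},{"xyz":[-0.2,0.02,0.04],"dr":[0,0,0],"hand":0},{"xyz":[-0.15,0,0],"dr":[0,0,0],"hand":0},{"xyz":[0,0,0],"dr":[0,0,0],"hand":0},{"xyz":[0,0,0],"dr":[0,0,0],"hand":0}])

```text
time_s: 12.62
ee_pos: [0.6666, 0.2334, 0.2122]
tool_rot: [-145.1, -40.1, 15.5]
wrist_force: [0.1, 0.0, -0.5]
width: 0.197
```

```bash

python3 -c "
from h import *
import cv2
tubeframe()
plan(tcp_for(MOUTH+.130*TZ,RI),RI,hand=0,smax=.3)
b=env.camera('side')
cv2.imwrite('pics/z9.png',cv2.resize(b[120:200,250:350],None,fx=6,fy=6,interpolation=2))
"
```

```text
depth(z) -7.7 side(-y) 0.3 up 0.1 ang 0.07 F [ 0.1  0.  -0.5] axial F -0.2
t 12.62 p [0.6666 0.2334 0.2122] rot [-145.13  -40.07   15.49] F [ 0.1  0.  -0.5] w 0.197 k left 1
j [-7.4 31.4 97.2 66.  53.3 10.7]
{"xyz": [-0.3, -0.01, 0.01], "dr": [0.001, 0.0, 0.0], "hand": 0}
{"xyz": [-0.11, 0.0, 0.01], "dr": [0.001, -0.001, 0.0], "hand": 0}
{"xyz": [0.0, 0.0, 0.0], "dr": [0.0, 0.0, 0.0], "hand": 0}
{"xyz": [0.0, 0.0, 0.0], "dr": [0.0, 0.0, 0.0], "hand": 0}
{"xyz": [0.0, 0.0, 0.0], "dr": [0.0, 0.0, 0.0], "hand": 0}
```

View pics/z9.png

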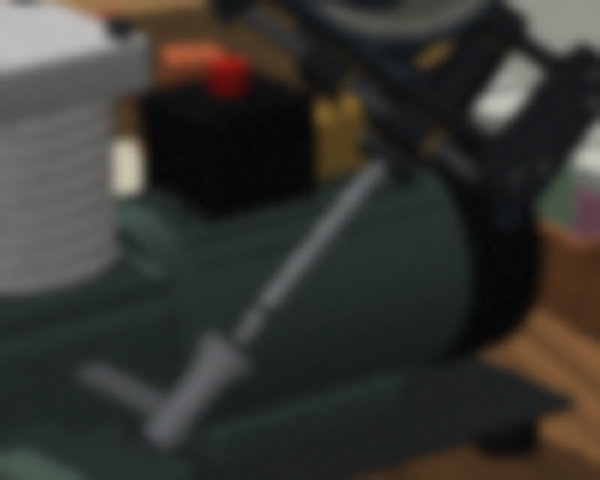

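Call:
arm_command(plan=[{"xyz":[-0.15,0,0],"dr":[0,0,0],"hand":0},{"xyz":[-0.15,0,0],"dr":[0,0,0],"hand":0},{"xyz":[-0.1,0,0],"dr":[0,0,0],"hand":0},{"xyz":[0,0,0],"dr":[0,0,0],"hand":0},{"xyz":[0,0,0],"dr":[0,0,0],"hand":0}])

```text
time_s: 13.08
ee_pos: [0.6603, 0.2317, 0.2067]
tool_rot: [-145.1, -40.1, 15.5]
wrist_force: [-0.1, -0.2, -1.0]
width: 0.195
```

```bash

python3 -c "
from h import *
tubeframe()
plan(tcp_for(MOUTH+.120*TZ,RI),RI,hand=0,smax=.3)
print(now()[0]['ft_torque'], now()[2].T@now()[0]['wrist_force'])
"
```

```text
depth(z) -16.2 side(-y) 0.3 up 0.0 ang 0.1 F [-0.1 -0.2 -1. ] axial F -0.7
t 13.08 p [0.6603 0.2317 0.2067] rot [-145.15  -40.1    15.51] F [-0.1 -0.2 -1. ] w 0.195 k left 1
j [-7.7 31.5 98.4 66.8 53.   9.1]
{"xyz": [-0.3, 0.0, 0.01], "dr": [0.001, -0.001, 0.0], "hand": 0}
{"xyz": [-0.19, -0.01, 0.01], "dr": [0.001, 0.0, 0.001], "hand": 0}
{"xyz": [0.0, 0.0, 0.0], "dr": [0.0, 0.0, 0.0], "hand": 0}
{"xyz": [0.0, 0.0, 0.0], "dr": [0.0, 0.0, 0.0], "hand": 0}
{"xyz": [0.0, 0.0, 0.0], "dr": [0.0, 0.0, 0.0], "hand": 0}
[-0.57728474  0.38235805 -0.00691523] [-0.74539207  0.57419579  0.4430758 ]
```

Call:
arm_command(plan=[{"xyz":[-0.15,0,0],"dr":[0,0,0],"hand":0},{"xyz":[-0.15,0,0],"dr":[0,0,0],"hand":0},{"xyz":[-0.1,0,0],"dr":[0,0,0],"hand":0},{"xyz":[0,0,0],"dr":[0,0,0],"hand":0},{"xyz":[0,0,0],"dr":[0,0,0],"hand":0}])

```text
time_s: 13.5
ee_pos: [0.6538, 0.2299, 0.201]
tool_rot: [-145.1, -40.1, 15.5]
wrist_force: [-0.1, -0.4, -0.0]
width: 0.195
```

```bash

sed -i 's/^def tubeframe.*/&\n    import json;s0=env.read_state();print("tool F,M",(now()[2].T@s0["wrist_force"]).round(2),(now()[2].T@s0["ft_torque"]).round(2))/' h.py
python3 -c "
from h import *
tubeframe()
plan(tcp_for(MOUTH+.110*TZ,RI),RI,hand=0,smax=.3)
"
```

```text
tool F,M [-0.19  0.23 -0.31] [-0.34 -0.54  0.13]
depth(z) -25.1 side(-y) 0.3 up -0.0 ang 0.1 F [-0.1 -0.4 -0. ] axial F -0.2
t 13.5 p [0.6538 0.2299 0.201 ] rot [-145.15  -40.1    15.51] F [-0.1 -0.4 -0. ] w 0.195 k left 1
j [-8.  31.7 99.5 67.6 52.6  7.4]
{"xyz": [-0.3, 0.0, 0.01], "dr": [0.001, 0.0, 0.0], "hand": 0}
{"xyz": [-0.25, -0.01, 0.01], "dr": [0.001, -0.001, 0.001], "hand": 0}
{"xyz": [0.0, 0.0, 0.0], "dr": [0.0, 0.0, 0.0], "hand": 0}
{"xyz": [0.0, 0.0, 0.0], "dr": [0.0, 0.0, 0.0], "hand": 0}
{"xyz": [0.0, 0.0, 0.0], "dr": [0.0, 0.0, 0.0], "hand": 0}
```

Call:
arm_command(plan=[{"xyz":[-0.2,0,0],"dr":[0,0,0],"hand":0},{"xyz":[-0.2,0,0],"dr":[0,0,0],"hand":0},{"xyz":[-0.1,0,0],"dr":[0,0,0],"hand":0},{"xyz":[0,0,0],"dr":[0,0,0],"hand":0},{"xyz":[0,0,0],"dr":[0,0,0],"hand":0}])

```text
time_s: 13.92
ee_pos: [0.6456, 0.2276, 0.1939]
tool_rot: [-145.1, -40.1, 15.5]
wrist_force: [0.3, 0.5, -0.2]
width: 0.194
```

```bash

python3 -c "
from h import *
import cv2
tubeframe()
plan(tcp_for(MOUTH+.100*TZ,RI),RI,hand=0,smax=.3)
b=env.camera('side')
cv2.imwrite('pics/z10.png',cv2.resize(b[120:200,250:350],None,fx=6,fy=6,interpolation=2))
"
```

```text
tool F,M [ 0.17 -0.08  0.6 ] [-0.34 -0.55  0.06]
depth(z) -36.2 side(-y) 0.3 up -0.0 ang 0.1 F [ 0.3  0.5 -0.2] axial F 0.2
t 13.92 p [0.6456 0.2276 0.1939] rot [-145.15  -40.1    15.5 ] F [ 0.3  0.5 -0.2] w 0.194 k left 1
j [ -8.4  31.9 101.   68.6  52.3   5.4]
{"xyz": [-0.3, -0.01, 0.01], "dr": [0.001, -0.001, 0.0], "hand": 0}
{"xyz": [-0.19, 0.0, 0.01], "dr": [0.001, 0.0, 0.001], "hand": 0}
{"xyz": [0.0, 0.0, 0.0], "dr": [0.0, 0.0, 0.0], "hand": 0}
{"xyz": [0.0, 0.0, 0.0], "dr": [0.0, 0.0, 0.0], "hand": 0}
{"xyz": [0.0, 0.0, 0.0], "dr": [0.0, 0.0, 0.0], "hand": 0}
```

View pics/z10.png

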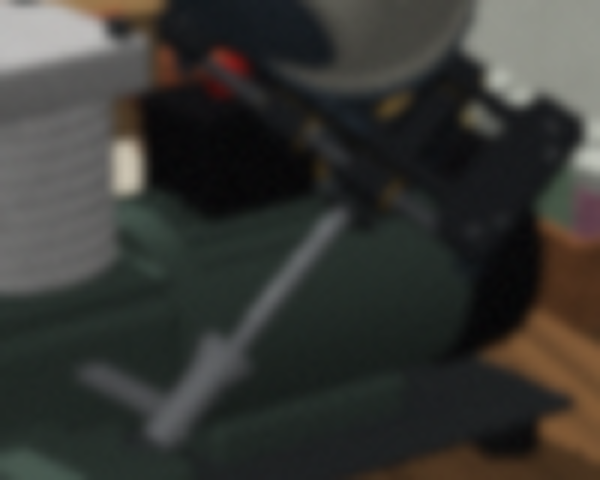

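Call:
arm_command(plan=[{"xyz":[-0.3,0,0],"dr":[0,0,0],"hand":0},{"xyz":[-0.3,0,0],"dr":[0,0,0],"hand":0},{"xyz":[-0.3,0,0],"dr":[0,0,0],"hand":0},{"xyz":[-0.2,0,0],"dr":[0,0,0],"hand":0},{"xyz":[0,0,0],"dr":[0,0,0],"hand":0}])

```text
time_s: 14.38
ee_pos: [0.6277, 0.2227, 0.1783]
tool_rot: [-145.2, -40.1, 15.5]
wrist_force: [0.6, -0.3, -1.0]
width: 0.193
```

```bash

python3 -c "
from h import *
tubeframe()
plan(tcp_for(MOUTH+.070*TZ,RI),RI,hand=0,smax=.3)
"
```

```text
tool F,M [-0.24  0.97  0.68] [-0.3  -0.6   0.07]
depth(z) -60.4 side(-y) 0.3 up -0.0 ang 0.12 F [ 0.6 -0.3 -1. ] axial F -0.2
t 14.38 p [0.6277 0.2227 0.1783] rot [-145.17  -40.12   15.53] F [ 0.6 -0.3 -1. ] w 0.193 k left 1
j [ -9.2  32.5 104.1  70.9  51.6   0.6]
{"xyz": [-0.3, 0.0, 0.01], "dr": [0.001, 0.0, 0.0], "hand": 0}
{"xyz": [-0.3, 0.0, 0.0], "dr": [0.0, -0.001, 0.001], "hand": 0}
{"xyz": [-0.18, -0.01, 0.01], "dr": [0.001, 0.0, 0.0], "hand": 0}
{"xyz": [0.0, 0.0, 0.0], "dr": [0.0, 0.0, 0.0], "hand": 0}
{"xyz": [0.0, 0.0, 0.0], "dr": [0.0, 0.0, 0.0], "hand": 0}
```

Call:
arm_command(plan=[{"xyz":[-0.3,0,0],"dr":[0,0,0],"hand":0},{"xyz":[-0.3,0,0],"dr":[0,0,0],"hand":0},{"xyz":[-0.3,0,0],"dr":[0,0,0],"hand":0},{"xyz":[-0.3,0,0],"dr":[0,0,0],"hand":0},{"xyz":[-0.1,0,0],"dr":[0,0,0],"hand":0}])

```text
time_s: 14.8
ee_pos: [0.6067, 0.2168, 0.1599]
tool_rot: [-145.2, -40.1, 15.5]
wrist_force: [0.3, 0.6, -0.5]
width: 0.196
```

```bash

python3 -c "
from h import *
tubeframe()
plan(tcp_for(MOUTH+.036*TZ,RI),RI,hand=0,smax=.3)
"
```

```text
tool F,M [ 0.01 -0.08  0.85] [-0.33 -0.58  0.06]
depth(z) -89.0 side(-y) 0.4 up -0.1 ang 0.14 F [ 0.3  0.6 -0.5] axial F 0.0
t 14.8 p [0.6067 0.2168 0.1599] rot [-145.19  -40.13   15.53] F [ 0.3  0.6 -0.5] w 0.196 k left 1
j [-10.3  33.4 107.8  73.8  50.8  -5.3]
{"xyz": [-0.3, 0.0, 0.01], "dr": [0.001, 0.0, 0.0], "hand": 0}
{"xyz": [-0.3, 0.0, 0.0], "dr": [0.0, 0.0, 0.0], "hand": 0}
{"xyz": [-0.3, -0.01, 0.01], "dr": [0.001, -0.001, 0.001], "hand": 0}
{"xyz": [-0.15, 0.0, 0.0], "dr": [0.0, 0.0, 0.0], "hand": 0}
{"xyz": [0.0, 0.0, 0.0], "dr": [0.0, 0.0, 0.0], "hand": 0}
```

Call:
arm_command(plan=[{"xyz":[-0.25,0,0],"dr":[0,0,0],"hand":0},{"xyz":[-0.25,0,0],"dr":[0,0,0],"hand":0},{"xyz":[-0.25,0,0],"dr":[0,0,0],"hand":0},{"xyz":[-0.2,0,0],"dr":[0,0,0],"hand":0},{"xyz":[0,0,0],"dr":[0,0,0],"hand":0}])

```text
time_s: 15.22
ee_pos: [0.5908, 0.2123, 0.146]
tool_rot: [-145.2, -40.1, 15.5]
wrist_force: [0.4, 0.2, -0.5]
width: 0.193
```

```bash

python3 -c "
from h import *
import cv2
tubeframe()
b=env.camera('side')
cv2.imwrite('pics/z11.png',cv2.resize(b[120:200,250:350],None,fx=6,fy=6,interpolation=2))
"
```

```text
tool F,M [-0.03  0.34  0.61] [-0.32 -0.57  0.05]
depth(z) -110.6 side(-y) 0.4 up -0.1 ang 0.1 F [ 0.4  0.2 -0.5] axial F -0.0
```

View pics/z11.png

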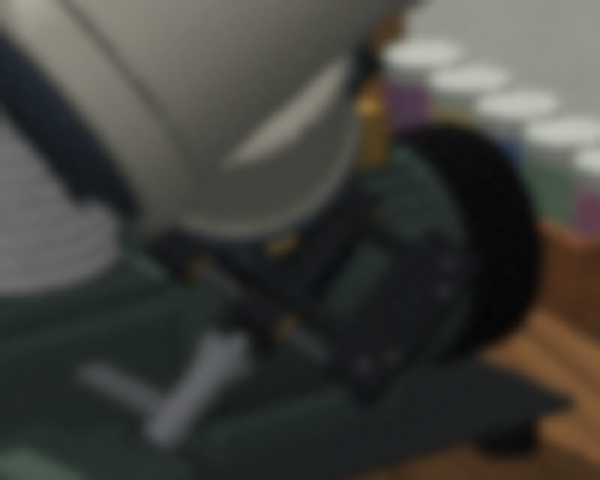

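Call:
arm_command(plan=[{"xyz":[-0.1,0,0],"dr":[0,0,0],"hand":0},{"xyz":[-0.1,0,0],"dr":[0,0,0],"hand":0},{"xyz":[-0.05,0,0],"dr":[0,0,0],"hand":0},{"xyz":[-0.05,0,0],"dr":[0,0,0],"hand":0},{"xyz":[0,0,0],"dr":[0,0,0],"hand":0}])

```text
time_s: 15.68
ee_pos: [0.587, 0.211, 0.1424]
tool_rot: [-145.2, -40.2, 15.5]
wrist_force: [-0.3, -0.1, -1.3]
width: 0.192
```

```bash

python3 -c "
from h import *
tubeframe()
"
```

```text
tool F,M [-1.03  0.46  0.66] [-0.27 -0.62  0.08]
depth(z) -115.9 side(-y) 0.7 up -0.5 ang 0.19 F [-0.3 -0.1 -1.3] axial F -1.0
```

Call:
arm_command(plan=[{"xyz":[-0.05,0,0],"dr":[0,0,0],"hand":0},{"xyz":[-0.05,0,0],"dr":[0,0,0],"hand":0},{"xyz":[-0.05,0,0],"dr":[0,0,0],"hand":0},{"xyz":[0,0,0],"dr":[0,0,0],"hand":0},{"xyz":[0,0,0],"dr":[0,0,0],"hand":0}])

```text
time_s: 16.1
ee_pos: [0.5852, 0.2105, 0.1409]
tool_rot: [-145.2, -40.3, 15.5]
wrist_force: [0.1, 0.7, -0.6]
width: 0.195
```

```bash

python3 -c "
from h import *
tubeframe()
"
```

```text
tool F,M [-0.17 -0.17  0.92] [-0.29 -0.49  0.08]
depth(z) -118.4 side(-y) 0.7 up -0.7 ang 0.27 F [ 0.1  0.7 -0.6] axial F -0.2
```

Call:
arm_command(plan=[{"xyz":[-0.06,0,-0.02],"dr":[0,0,0],"hand":0},{"xyz":[-0.06,0,0],"dr":[0,0,0],"hand":0},{"xyz":[-0.06,0,0],"dr":[0,0,0],"hand":0},{"xyz":[0,0,0],"dr":[0,0,0],"hand":0},{"xyz":[0,0,0],"dr":[0,0,0],"hand":0}])

```text
time_s: 16.52
ee_pos: [0.5851, 0.2103, 0.1413]
tool_rot: [-145.1, -40.6, 15.4]
wrist_force: [-0.2, 0.4, -0.5]
width: 0.198
```

```bash

python3 -c "
from h import *
tubeframe()
"
```

```text
tool F,M [-0.36 -0.14  0.49] [-0.3  -0.51  0.04]
depth(z) -118.3 side(-y) 0.6 up -1.2 ang 0.64 F [-0.2  0.4 -0.5] axial F -0.4
```

Call:
arm_command(plan=[{"xyz":[-0.05,0,0],"dr":[0,-0.003,0.001],"hand":0},{"xyz":[-0.08,0,0],"dr":[0,-0.003,0.001],"hand":0},{"xyz":[-0.1,0,0],"dr":[0,0,0],"hand":0},{"xyz":[-0.1,0,0],"dr":[0,0,0],"hand":0},{"xyz":[-0.1,0,0],"dr":[0,0,0],"hand":0}])

```text
time_s: 16.93
ee_pos: [0.5849, 0.2102, 0.1412]
tool_rot: [-144.9, -40.8, 15.3]
wrist_force: [8.9, 8.3, 9.5]
width: 0.194
```

```bash

python3 -c "
from h import *
tubeframe()
"
```

```text
tool F,M [14.37 -4.7   3.16] [0.59 2.01 0.17]
depth(z) -118.6 side(-y) 0.6 up -1.5 ang 0.81 F [8.9 8.3 9.5] axial F 14.4
```

```bash

python3 -c "
from h import *
import cv2
b=env.camera('side');tubeframe()
a=env.camera('top')
z=cv2.resize(b[155:205,265:325],None,fx=10,fy=10,interpolation=2)
cv2.imwrite('pics/z12.png',z); cv2.imwrite('pics/t12.png',a)
st,p,R=now();o=p+R@[0,0,-.011]
print('collar',o-R[:,0]*.026, proj('side',o-R[:,0]*.026),proj('side',MOUTH))
"
```

```text
tool F,M [14.62 -5.25  3.16] [0.63 2.15 0.22]
depth(z) -118.6 side(-y) 0.6 up -1.5 ang 0.83 F [8.8 8.7 9.9] axial F 14.6
collar [0.561896   0.19725116 0.13105058] [289.19179334 177.08776135] [288.69140766 177.42678482]
```

View pics/z12.png

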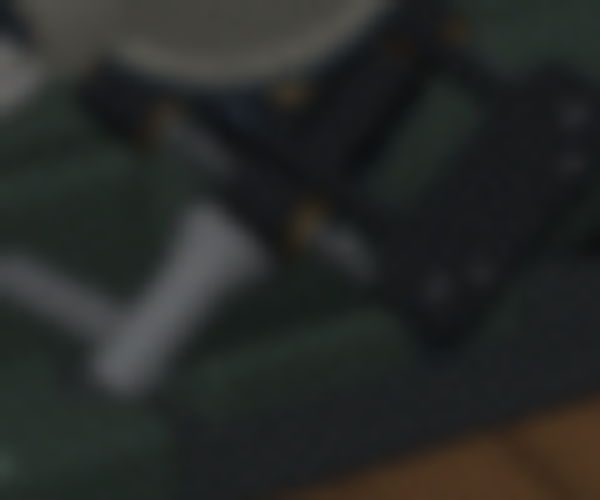

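```bash

python3 -c "
from h import *
plan(tcp_for(MOUTH+.0265*TZ,RI),RI,hand=0,n=2)
"
```

```text
t 17.03 p [0.5849 0.2101 0.1412] rot [-144.88  -40.79   15.28] F [ 9.4 10.1  9.6] w 0.195 k left 1
j [-11.9  35.  111.8  77.9  50.6 -13.3]
{"xyz": [-0.05, -0.03, 0.05], "dr": [0.0, -0.008, 0.004], "hand": 0}
{"xyz": [0.0, 0.0, 0.0], "dr": [0.0, 0.0, 0.0], "hand": 0}
```

Call:
arm_command(plan=[{"xyz":[-0.1,-0.02,0.02],"dr":[0,-0.008,0.004],"hand":0},{"xyz":[-0.12,-0.01,0.02],"dr":[0,-0.008,0.004],"hand":0},{"xyz":[-0.12,0,0],"dr":[0,-0.006,0.002],"hand":0},{"xyz":[-0.12,0,0],"dr":[0,-0.006,0.002],"hand":0},{"xyz":[-0.12,0,0],"dr":[0,-0.006,0.002],"hand":0}])

```text
time_s: 17.45
ee_pos: [0.5849, 0.21, 0.1403]
tool_rot: [-145.2, -38.4, 15.8]
wrist_force: [12.1, 12.5, 5.3]
width: 0.195
```

```bash

python3 -c "
from h import *
tubeframe();plan(tcp_for(MOUTH+.0265*TZ,RI),RI,hand=0,n=1)
"
```

```text
tool F,M [15.11 -4.22  9.23] [0.54 2.51 0.11]
depth(z) -118.7 side(-y) 1.8 up 3.9 ang 1.61 F [12.1 12.5  5.3] axial F 14.9
t 17.45 p [0.5849 0.21   0.1403] rot [-145.23  -38.41   15.83] F [12.1 12.5  5.3] w 0.195 k left 1
j [-11.3  34.4 110.2  73.8  50.4  -7.6]
{"xyz": [-0.02, -0.05, 0.03], "dr": [0.0, 0.016, -0.008], "hand": 0}
```

Call:
arm_command(plan=[{"xyz":[-0.08,-0.02,0],"dr":[0,0.008,-0.004],"hand":0},{"xyz":[-0.1,0,0],"dr":[0,0.004,-0.001],"hand":0},{"xyz":[-0.1,0,0],"dr":[0,-0.001,0],"hand":0},{"xyz":[-0.1,0,0],"dr":[0,-0.001,0],"hand":0},{"xyz":[-0.1,0,0],"dr":[0,-0.001,0],"hand":0}])

```text
time_s: 17.87
ee_pos: [0.5847, 0.2098, 0.1411]
tool_rot: [-144.9, -40.3, 15.4]
wrist_force: [10.3, 11.3, 7.6]
width: 0.194
```

```bash

python3 -c "
from h import *
tubeframe();plan(tcp_for(MOUTH+.0265*TZ,RI),RI,hand=0,n=1)
"
```

```text
tool F,M [14.76 -5.21  6.77] [0.57 2.15 0.13]
depth(z) -118.8 side(-y) 1.1 up 0.0 ang 0.26 F [10.3 11.3  7.6] axial F 14.8
t 17.87 p [0.5847 0.2098 0.1411] rot [-144.92  -40.26   15.44] F [10.3 11.3  7.6] w 0.194 k left 1
j [-11.8  34.8 111.4  76.9  50.6 -12. ]
{"xyz": [-0.04, -0.03, 0.06], "dr": [0.0, -0.003, 0.001], "hand": 0}
```

Call:
arm_command(plan=[{"xyz":[0.1,0,0],"dr":[0,0,0],"hand":0},{"xyz":[0.3,0,0],"dr":[0,0,0],"hand":0},{"xyz":[0.4,0,0],"dr":[0,0,0],"hand":0},{"xyz":[0.4,0,0],"dr":[0,0,0],"hand":0},{"xyz":[0.4,0,0],"dr":[0,0,0],"hand":0}])

```text
time_s: 18.28
ee_pos: [0.608, 0.2162, 0.1615]
tool_rot: [-144.9, -40.0, 15.4]
wrist_force: [-0.4, -0.1, -1.2]
width: 0.199
```

```bash

python3 -c "
from h import *
tubeframe();plan(tcp_for(MOUTH+.1*TZ,RI),RI,hand=0,n=1)
"
```

```text
tool F,M [-1.09  0.41  0.54] [-0.35 -0.64  0.06]
depth(z) -87.1 side(-y) 1.1 up 0.7 ang 0.08 F [-0.4 -0.1 -1.2] axial F -1.1
t 18.28 p [0.608  0.2162 0.1615] rot [-144.91  -39.99   15.4 ] F [-0.4 -0.1 -1.2] w 0.199 k left 2.06
j [-10.5  33.4 107.4  73.3  51.2  -4.5]
{"xyz": [1.0, -0.02, 0.03], "dr": [0.0, 0.0, 0.0], "hand": 0}
```

Call:
arm_command(plan=[{"xyz":[0.4,0,0],"dr":[0,0,0],"hand":0},{"xyz":[0.4,0,0],"dr":[0,0,0],"hand":0},{"xyz":[0.4,0,0],"dr":[0,0,0],"hand":0},{"xyz":[0.4,0,0],"dr":[0,0,0],"hand":0},{"xyz":[0.4,0,0],"dr":[0,0,0],"hand":0}])

```text
time_s: 18.7
ee_pos: [0.6388, 0.2245, 0.1882]
tool_rot: [-145.0, -39.8, 15.5]
wrist_force: [-0.5, -0.2, -1.3]
width: 0.194
```

```bash

python3 -c "
from h import *
tubeframe()
"
```

```text
tool F,M [-1.21  0.43  0.56] [-0.29 -0.58  0.08]
depth(z) -45.5 side(-y) 1.5 up 1.3 ang 0.25 F [-0.5 -0.2 -1.3] axial F -1.2
```

Call:
arm_command(plan=[{"xyz":[0.5,0,0],"dr":[0,0,0],"hand":0},{"xyz":[0.5,0,0],"dr":[0,0,0],"hand":0},{"xyz":[0.5,0,0],"dr":[0,0,0],"hand":0},{"xyz":[0.5,0,0],"dr":[0,0,0],"hand":0},{"xyz":[0.5,0,0],"dr":[0,0,0],"hand":0}])

```text
time_s: 19.12
ee_pos: [0.677, 0.2348, 0.221]
tool_rot: [-145.2, -39.5, 15.5]
wrist_force: [-0.3, -0.6, -0.3]
width: 0.196
```

```bash

python3 -c "
from h import *
tubeframe()
"
```

```text
tool F,M [-0.58  0.37 -0.36] [-0.33 -0.58  0.09]
depth(z) 6.0 side(-y) 1.7 up 1.7 ang 0.54 F [-0.3 -0.6 -0.3] axial F -0.6
```

Call:
arm_command(plan=[{"xyz":[0.7,0,0],"dr":[0,0,0],"hand":0},{"xyz":[0.7,0,-0.4],"dr":[0,0,0],"hand":0},{"xyz":[0.4,0,-1.0],"dr":[0,0,0],"hand":0},{"xyz":[0,0,-1.0],"dr":[0,0,0],"hand":0},{"xyz":[0,0,-1.0],"dr":[0,0,0],"hand":0}])

```text
time_s: 19.53
ee_pos: [0.6811, 0.1967, 0.2875]
tool_rot: [-145.3, -39.1, 15.7]
wrist_force: [-0.5, -0.1, -0.8]
width: 0.193
```

```bash

python3 -c "
from h import *
tubeframe();plan(np.array([.62,-.05,.38]),down(-6.6),hand=0,n=5,rmax=.06)
"
```

```text
tool F,M [-0.88  0.17  0.31] [-0.33 -0.53  0.13]
depth(z) 44.1 side(-y) 40.0 up 57.7 ang 0.94 F [-0.5 -0.1 -0.8] axial F -0.9
t 19.53 p [0.6811 0.1967 0.2875] rot [-145.32  -39.06   15.66] F [-0.5 -0.1 -0.8] w 0.193 k left 7.42
j [-10.8  26.6  90.   57.2  61.7  22.7]
{"xyz": [-0.16, 0.38, -1.0], "dr": [-0.036, -0.028, 0.029], "hand": 0}
{"xyz": [-0.19, 0.46, -1.0], "dr": [-0.037, -0.029, 0.03], "hand": 0}
{"xyz": [-0.22, 0.55, -1.0], "dr": [-0.039, -0.03, 0.031], "hand": 0}
{"xyz": [-0.24, 0.64, -0.99], "dr": [-0.04, -0.031, 0.032], "hand": 0}
{"xyz": [-0.25, 0.72, -0.94], "dr": [-0.04, -0.031, 0.032], "hand": 0}
```

Call:
arm_command(plan=[{"xyz":[0,0,-1.0],"dr":[-0.03,-0.024,0.025],"hand":0},{"xyz":[-0.1,0.3,-1.0],"dr":[-0.03,-0.024,0.025],"hand":0},{"xyz":[-0.2,0.5,-1.0],"dr":[-0.03,-0.024,0.025],"hand":0},{"xyz":[-0.2,0.6,-1.0],"dr":[-0.03,-0.024,0.025],"hand":0},{"xyz":[-0.2,0.7,-1.0],"dr":[-0.03,-0.024,0.025],"hand":0}])

```text
time_s: 19.95
ee_pos: [0.6511, 0.0938, 0.3368]
tool_rot: [-156.7, -23.3, 9.7]
wrist_force: [0.3, 1.0, -0.5]
width: 0.199
```

```bash

python3 -c "
from h import *
plan(np.array([.60,-.12,.34]),down(-6.6),hand=0,n=10,rmax=.06)
"
```

```text
t 19.95 p [0.6511 0.0938 0.3368] rot [-156.71  -23.27    9.74] F [ 0.3  1.  -0.5] w 0.199 k left 1
j [-13.   18.9  81.8  32.4  70.4  53.7]
{"xyz": [-0.46, 1.0, -0.67], "dr": [-0.034, -0.025, 0.027], "hand": 0}
{"xyz": [-0.42, 1.0, -0.56], "dr": [-0.032, -0.024, 0.025], "hand": 0}
{"xyz": [-0.38, 1.0, -0.48], "dr": [-0.031, -0.023, 0.024], "hand": 0}
{"xyz": [-0.35, 1.0, -0.4], "dr": [-0.03, -0.022, 0.024], "hand": 0}
{"xyz": [-0.31, 1.0, -0.33], "dr": [-0.029, -0.022, 0.023], "hand": 0}
{"xyz": [-0.28, 1.0, -0.27], "dr": [-0.028, -0.021, 0.022], "hand": 0}
{"xyz": [-0.24, 1.0, -0.21], "dr": [-0.028, -0.021, 0.022], "hand": 0}
{"xyz": [-0.21, 1.0, -0.16], "dr": [-0.027, -0.021, 0.022], "hand": 0}
{"xyz": [-0.18, 1.0, -0.11], "dr": [-0.027, -0.02, 0.021], "hand": 0}
{"xyz": [-0.14, 0.89, -0.05], "dr": [-0.025, -0.018, 0.019], "hand": 0}
```

Call:
arm_command(plan=[{"xyz":[-0.45,1.0,-0.65],"dr":[-0.034,-0.025,0.027],"hand":0},{"xyz":[-0.4,1.0,-0.55],"dr":[-0.032,-0.024,0.025],"hand":0},{"xyz":[-0.4,1.0,-0.5],"dr":[-0.031,-0.023,0.024],"hand":0},{"xyz":[-0.35,1.0,-0.4],"dr":[-0.03,-0.022,0.024],"hand":0},{"xyz":[-0.3,1.0,-0.3],"dr":[-0.029,-0.022,0.023],"hand":0}])

```text
time_s: 20.37
ee_pos: [0.6218, -0.029, 0.3443]
tool_rot: [-169.7, -9.7, 1.0]
wrist_force: [-0.2, 1.1, -1.2]
width: 0.192
```

Call:
arm_command(plan=[{"xyz":[-0.2,1.0,0.2],"dr":[-0.022,-0.013,0.016],"hand":0},{"xyz":[-0.2,1.0,0.3],"dr":[-0.022,-0.013,0.016],"hand":0},{"xyz":[-0.2,1.0,0.4],"dr":[-0.022,-0.013,0.016],"hand":0},{"xyz":[-0.1,0.8,0.5],"dr":[-0.02,-0.013,0.016],"hand":0},{"xyz":[-0.1,0.6,0.5],"dr":[-0.01,-0.01,0.016],"hand":0}])

```text
time_s: 20.78
ee_pos: [0.6097, -0.1194, 0.2976]
tool_rot: [-178.5, -3.5, -6.4]
wrist_force: [0.2, 0.5, -1.2]
width: 0.197
```

```bash

python3 -c "
from h import *
plan(np.array([.60,-.17,.145]),down(-6.6),hand=0,n=10,rmax=.06)
"
```

```text
t 20.78 p [ 0.6097 -0.1194  0.2976] rot [-178.54   -3.45   -6.38] F [ 0.2  0.5 -1.2] w 0.197 k left 1
j [-17.8  22.5  73.7   2.1  80.7  78.2]
{"xyz": [-0.09, 0.37, 1.0], "dr": [-0.002, -0.005, 0.0], "hand": 0}
{"xyz": [-0.08, 0.36, 1.0], "dr": [-0.002, -0.005, 0.0], "hand": 0}
{"xyz": [-0.07, 0.36, 1.0], "dr": [-0.002, -0.005, 0.001], "hand": 0}
{"xyz": [-0.06, 0.35, 1.0], "dr": [-0.002, -0.005, 0.0], "hand": 0}
{"xyz": [-0.06, 0.35, 1.0], "dr": [-0.002, -0.005, 0.001], "hand": 0}
{"xyz": [-0.05, 0.35, 1.0], "dr": [-0.002, -0.005, 0.0], "hand": 0}
{"xyz": [-0.03, 0.35, 1.0], "dr": [-0.003, -0.005, 0.001], "hand": 0}
{"xyz": [-0.02, 0.19, 0.58], "dr": [-0.001, -0.003, 0.0], "hand": 0}
{"xyz": [0.0, 0.0, 0.0], "dr": [0.0, 0.0, 0.0], "hand": 0}
{"xyz": [0.0, 0.0, 0.0], "dr": [0.0, 0.0, 0.0], "hand": 0}
```

Call:
arm_command(plan=[{"xyz":[-0.1,0.4,0.9],"dr":[-0.002,-0.007,0],"hand":0},{"xyz":[-0.1,0.4,1.0],"dr":[-0.002,-0.007,0],"hand":0},{"xyz":[-0.1,0.4,1.0],"dr":[-0.002,-0.007,0],"hand":0},{"xyz":[-0.1,0.4,1.0],"dr":[-0.002,-0.007,0],"hand":0},{"xyz":[-0.1,0.4,0.9],"dr":[-0.002,-0.007,0],"hand":0}])

```text
time_s: 21.2
ee_pos: [0.5994, -0.1603, 0.1978]
tool_rot: [-179.7, -0.3, -6.8]
wrist_force: [-0.4, 0.3, -0.8]
width: 0.191
```

Call:
arm_command(plan=[{"xyz":[-0.1,0.2,0.8],"dr":[0,0,0],"hand":0},{"xyz":[-0.05,0.2,0.7],"dr":[0,0,0],"hand":0},{"xyz":[0,0.1,0.4],"dr":[0,0,0],"hand":0},{"xyz":[0,0,0],"dr":[0,0,0],"hand":0},{"xyz":[0,0,0],"dr":[0,0,0],"hand":0}])

```text
time_s: 21.62
ee_pos: [0.5926, -0.1714, 0.1529]
tool_rot: [-179.7, 0.1, -7.1]
wrist_force: [0.1, 0.0, -0.5]
width: 0.194
```

```bash

python3 -c "
from h import *
import cv2
plan(np.array([.60,-.17,.145]),down(-6.6),hand=0,n=1,rmax=.06)
for n in('top','side'):
  a=env.camera(n);cv2.imwrite(f'pics/{n}20.png',a)
"
```

```text
t 21.62 p [ 0.5926 -0.1714  0.1529] rot [-1.7968e+02  1.3000e-01 -7.1300e+00] F [ 0.1  0.  -0.5] w 0.194 k left 1
j [-21.8  31.2  82.2   0.3  66.7  75.2]
{"xyz": [0.36, -0.11, 0.39], "dr": [-0.004, 0.001, -0.006], "hand": 0}
```

View pics/side20.png

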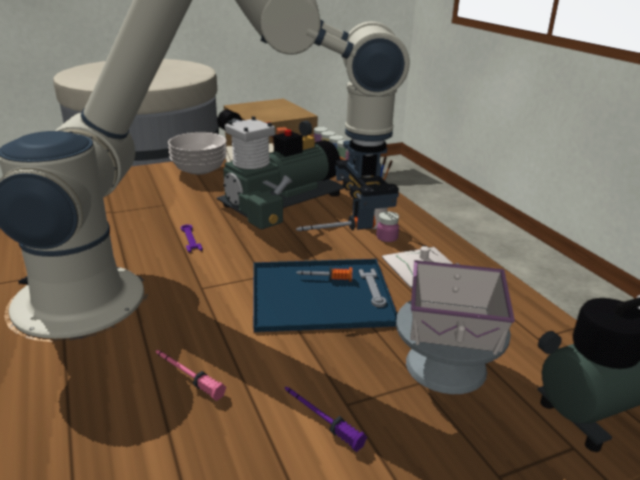

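View pics/top20.png

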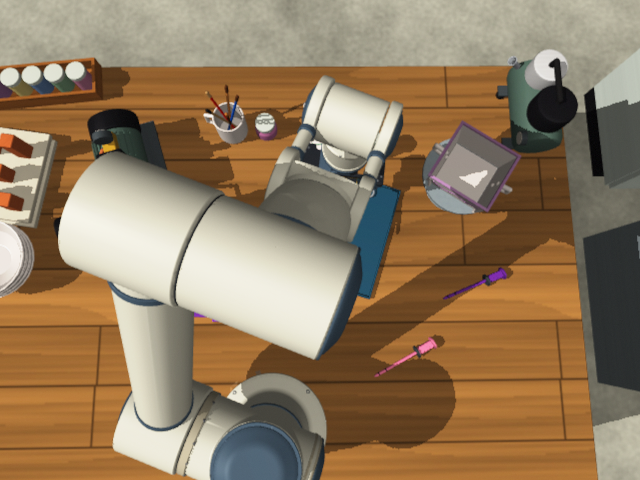

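Call:
arm_command(plan=[{"xyz":[0,0,0],"dr":[0,0,0],"hand":0},{"xyz":[0,0,0],"dr":[0,0,0],"hand":0},{"xyz":[0,0,0],"dr":[0,0,0],"hand":0},{"xyz":[0,0,0],"dr":[0,0,0],"hand":0},{"xyz":[0,0,0],"dr":[0,0,0],"hand":0}])

```text
time_s: 22.13
ee_pos: [0.5949, -0.1711, 0.1569]
tool_rot: [-179.8, -0.2, -7.1]
wrist_force: [0.1, 0.1, -0.5]
width: 0.193
```

```bash

python3 -c "
from h import *
import cv2
st,p,R=now();o=p+R@[0,0,-.011]
a=env.camera('side')
print(p,st['joint_vel'].round(2),st['width'])
print(env.place_of('dipstick_tip','side')[:3])
tip=o-R[:,0]*.146
print('tip',tip,'proj',proj('side',tip),proj('side',o-R[:,0]*.026))
cs=[atz('top',rc,.014) for rc in((163,312),(191,402),(298,371),(268,274))];c=np.mean(cs,0);print('tray',c)
e=cs[3]-cs[0];e2=cs[1]-cs[0];print(np.linalg.norm(e),np.linalg.norm(e2));print((tip-c)@e/np.linalg.norm(e),(tip-c)@e2/np.linalg.norm(e2))
z=cv2.resize(a[190:260,280:400],None,fx=6,fy=6,interpolation=2)
for k in(.026,.146):
  q=(proj('side',o-R[:,0]*k)-[280,190]+.5)*6; cv2.circle(z,tuple(int(v) for v in q),3,(0,0,255),-1)
cv2.imwrite('pics/z21.png',z)
"
```

```text
[ 0.59485494 -0.17109316  0.15688089] [ 0.11 -0.28 -0.17 -0.05  0.18 -0.04] 0.19271322831519422
[{'point': [228.4, 297.6], 'p': 0.88}, {'point': [387.7, 283.0], 'p': 0.82}, {'point': [347.8, 153.6], 'p': 0.69}]
tip [ 0.44991376 -0.15318685  0.16729324] proj [298.31560837 226.09633026] [352.49673654 219.90022018]
tray [ 0.49958455 -0.17637869  0.014     ]
0.2975896558262719 0.25069794103385357
0.054570250235316996 -0.006459182644969417
```

View pics/z21.png

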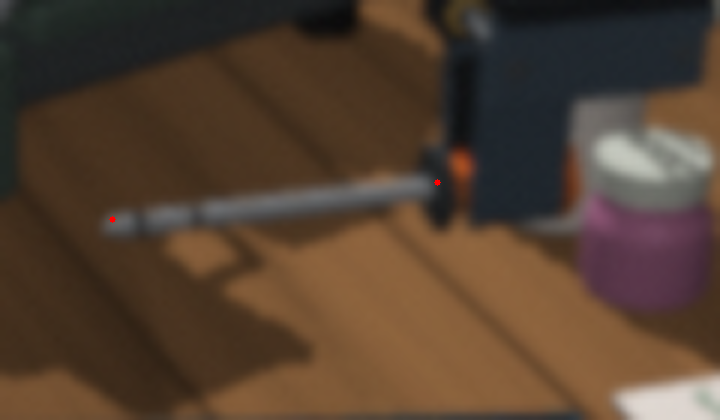

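```bash
python3 -c "
from h import *
st=env.read_state();print(st['joint_vel'].round(2),st['width'],st['ee_pos'])
print(env.sign_off())"
```

```text
[-0.01  0.21  0.11  0.06 -0.08 -0.01] 0.19323193539542033 [ 0.59480812 -0.17110038  0.15673843]
the job is handed in; nothing more can be done
None
```

I took the longer dipstick, pushed it down the guide tube to its stop, drew it right out and handed the job in after about 22 s. It was held level over the drip tray at the end. The hand-in gives no verdict, so what follows is my own checks.

- **Push home:** There was no measurable resistance until the last millimetres, then a firm stop. I pressed it with about 15 N, well under the 50 N limit, and the depth did not change while I squared it up. The last angle was about 0.3° off the tube. My pose estimate put the collar 1.2 to 1.4 mm off the mouth when stopped. That is inside the 3 mm limit and within my measuring error of about 2 mm. In the side picture the dark collar or finger sits against the mouth with no rod showing. The camera never showed the contact face itself.
- **Drawing out:** By my estimate the tip was about 44 mm clear of the mouth before I swung the arm away.
- **Final pose:** The grip is still held. In the side picture the rod is level to about 0.6°. The tip is about 17 cm above the table, roughly 6 cm from the tray's centre, and touches nothing. The arm was at rest.
- **Rest of the table:** In the last side picture the short dipstick and spanner look where they were. The other things look unmoved in the last two pictures, as far as the arm lets them show. I did not measure any of them again.
- **Disagreement:** The camera and arm-based tip positions differed by 2 to 5 mm, about the error of the calibration and of reading pixels.

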